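# Push a ball under the ram of a bench load frame

## Robot

A 6-joint arm with a two-finger parallel gripper is mounted at the origin on the work surface. World frame = base frame: x ahead of the robot, y to its left, z up, the work surface at z = 0. Lengths are in m, angles in rad, forces in N, time in s.
With the tool pointing down it reaches from about 0.375 to 0.9 m from the base axis. Payload 3.1 kg.
Tool frame: the origin (TCP) lies midway between the tips of the shut fingers; the grasp point (between the pads) lies pinch_z behind it (pinch_z is the distance from the TCP to the grasp point, in m); y points along the fingers, z is the direction in which the jaws open and shut, and the axes are right-handed (so a half turn about y gives the same grasp; the last joint's range is limited). The gripper opens to 87 mm and grips with 3 to 60 N. Pads are 19 mm wide; open, the fingers measure 117 mm over their backs; the gripper's body (75 mm by 190 mm) begins 51 mm behind the grasp point.
Start: joints at [1.058, 0.527, 1.433, -0, 1.181, -0.178], TCP at [0.205, 0.59, 0.223] pointing down, gripper open.
Joint ranges: [-3.08, 3.08], [-0.75, 2.2], [0.22, 2.44], [-1.43, 4.57], [0, 2.65], [-2.85, 2.85]. Speed limits (rad/s): [2.79, 2.79, 3.14, 3.14, 3.14, 3.14].

## Interface

Orientations are given as a unit quaternion [x, y, z, w].
In Python, from rig import get_obs, camera, hand_in, pinch_z gives the robot as it stands. The module is installed in compiled form; this text tells all that it offers.
- The arm moves only by the tool arm_command, never from a script. Its argument "plan" is a list of rows, each a list of 2 entries, a list of its own where there are three numbers: the shift along the world's x, y, z in units of 25 mm (1.0 is 25 mm), then the turn about the world's z in units of 5 degrees (1.0 is 5 degrees). A call has 1 to 5 rows; each row is the pose to reach, as a shift and turn from the pose commanded when the call began; what a row does not reach only later rows make up. A row lasts 1/10 s, in which the tool goes at most 50 mm and 8.59 degrees, less where a joint would pass 70% of its speed; a pose out of reach is approached as far as the arm can. A call with a gripper value outside its range is refused whole. "fingers" is the opening, from -1 (shut) to 1 (fully open), set as the call begins (left out, the last holds). The fingers move at their own pace and stop on an object; "force" is the grip in N (left out, the last holds). Time passes only in rows, so rows that repeat a pose let the fingers close. It gives the time, the measured TCP pose, the force and the opening at its end, in the units of the state.
- get_obs(): the state, without advancing time (a new reading comes with each control period).
- camera(name): name is "scene" or "top" or "wrist"; returns a dict with "pixels" (480x640x3 uint8, red, green, blue), "camera_matrix" (3x3 intrinsics, pixels), "distortion" ([k1, k2, p1, p2, k3] as OpenCV has them; the pictures are not rectified), "R" (3x3) and "t" (3): a world point X has camera coordinates R X + t. Camera axes: x right, y down, z forward; pixel columns grow to the right and rows downward; lengths in m; the calibration is good to about 2 mm. A picture is of the moment at which its call begins. There is no depth.
- hand_in(): hands the job in, once; it reports no verdict.
The state is a dict: "time": time; "q": joint angles; "joint_velocities": joint speeds; "joint_torque": joint torques, N m; "position": TCP position; "tool_rot": TCP orientation; "ft_force": force on the tool from outside, world axes, zero at the start; "moment": the same for the moment, N m; "grip_width": finger opening in m.
Only numpy, scipy, OpenCV 4.12 (cv2) and the standard library are available. Lean on these libraries where they do the work, as an engineer would, in place of code of your own. Each camera call takes 0.05 s, during which the arm holds its last target.

## Task

The largest steel ball, lying on the load frame's platen in front of the clear guard, has to be set under the ram for a proof test. Lift the forked pusher out of its tray (there only the bare middle of its shank can be gripped), lay it flat on the bench, take it again by its wooden handle, and with it roll the ball gently in under the guard until it drops into the shallow cup below the ram. Keep the gripper off the ball and in front of the guard, lay the pusher down flat on the bench and let go of it at the end, and do not disturb the other things on the bench.

Things in the scene. Friction and masses are not known exactly. Their poses are not given: they have to be found in the camera images.
- ball_center (a point): centre of the loose solid steel ball to be pushed: 60 mm diameter, about 0.9 kg, the largest of the three balls. It starts on the platen (its centre 30 mm above it), about 100 mm in front of the cup and up to 25 mm to either side; it rolls freely but soon stops when no longer pushed. Its axes turn with it.
- cup (a point): centre of the mouth of the shallow round cup, 34 mm wide and 9 mm deep, sunk in the load frame's flat platen straight below the ram; the point lies in the platen's top face, 40 mm above the bench. z up; x points into the frame, away from the loading side, where the robot stands; y runs along the line of the columns. A ball dropped home has its centre 25 mm above this point.
- guard_edge (a point): middle of the lower edge of the load frame's guard, a fixed clear upright sheet 5 mm thick and 188 mm wide, standing 62 mm in front (-x) of the cup; this edge is 70 mm above the platen, the upper one 230 mm. The ball and the pusher pass below it, a gripper does not. Axes as the cup's.
- press: the load frame, fixed to the bench; origin on the bench below the cup, axes as the cup's. Grey base and dark flat platen, 40 mm high, from x = -145 to +95 mm and 110 mm to either side; two steel columns of 26 mm diameter 90 mm to either side of the origin; white crosshead, its top 285 mm above the bench; the ram hangs from it, the ram's pad 81 mm above the platen.
- pusher_mid (a point): middle of the bare black shank of the pusher (where it is taken out of the tray), half-way up. The pusher is a loose straight tool, 155 mm long, 24 mm high, 130 g, lying flat: x along it towards the nose, y across, z up. Shank 18 mm wide; half-way up it lies 12 mm above whatever the pusher lies on (24 mm above the bench in the tray).
- pusher_handle (a point): middle of the pusher's dark wooden handle, 65 mm behind (-x of) pusher_mid, half-way up: handle 65 mm long, 24 mm wide, 24 mm high. Axes as pusher_mid.
- pusher_notch (a point): bottom of the V at the pusher's nose, 44 mm ahead of (+x of) pusher_mid, half-way up. The two prongs open forwards, each 60 degrees from the pusher's x, and end 13 mm ahead of this point and 22 mm (24 mm outside) to either side. The 60 mm ball nestled in the V, with the pusher at the height of its centre, has its centre 35 mm ahead of this point.
- tray: wooden tray, fixed, in which the pusher lies, nose towards the tray's +x; origin under its centre, 200 mm along x, 100 mm along y. Blocks 41 mm high stand 3 mm beside the handle, so it cannot be gripped there; blocks 28 mm high beside the nose. Between them, over 70 mm of the shank, the tray is cut down to a floor 4 mm thick to let fingers in; pusher_mid is in the middle of this gap.
- rack: wooden ball rack, fixed, 210 mm along x, 85 mm along y, 30 mm high, with three round sockets, one empty; origin under its centre. Bystander. The tray and the rack stand to the left and right, either way round; the bench between them, in front of the load frame, is clear.
- spare_a_center (a point): centre of a 50 mm steel ball in the rack. Bystander.
- spare_b_center (a point): centre of a 40 mm steel ball in the rack. Bystander.
- oil_center (a point): centre of a standing white bottle, 60 mm diameter, 170 mm high. Bystander.
- wrench: a spanner lying on the bench, 170 mm long along x; origin at its underside about the middle. Bystander.
- caliper: a caliper lying on the bench at the left, 160 mm along x, up to 60 mm wide, 14 mm high; origin under its beam's middle. Bystander.
- grease_center (a point): centre of a grey jar, 70 mm diameter, 60 mm high. Bystander.

How it is judged:
On the way, in this order (a step that is already met when the one before it is completed fails the run):
1. the pusher is lifted out of its tray (z of pusher_mid in the frame of tray above 0.06 m), for 0.1 s.
2. the pusher lies flat on the bench, let go (height (world z) of pusher_mid below 0.017 m and angle between pusher_mid's own z axis and vertical below 0.1 rad and contact force between the fingers and pusher below 0.05 N and linear speed of pusher below 0.02 m/s), for 0.2 s.
3. the pusher is held up by its handle (contact force between the fingers and pusher above 1 N and x of the grasp point in the frame of pusher_handle below 0.034 m and height (world z) of pusher_handle above 0.035 m), for 0.2 s.
4. the ball has dropped into the cup (horizontal distance between ball_center and cup below 0.004 m and z of ball_center in the frame of cup below 0.0272 m), for 0.3 s.
At the end, for the whole second after the job is handed in: the ball is at rest in the cup (its centre within 4 mm of the cup's axis and less than 27 mm above the platen), and the pusher lies flat and still on the bench itself, out of the tray and off the platen, let go (all of step 2 and all of step 4 and linear speed of ball below 0.02 m/s); the robot touches nothing.
It fails at once if the gripper or arm touches the ball (contact force between any of the fingers, the arm and ball above 0.3 N).
It fails at once if the gripper reaches past the guard, between the columns (x of the grasp point in the frame of press between -0.06 and 0.1 m and y of the grasp point in the frame of press between -0.1 and 0.1 m and z of the grasp point in the frame of press below 0.25 m).
It fails at once if the ball is shot or thrown (faster than 0.6 m/s) (linear speed of ball above 0.6 m/s).
It fails at once if a bystander is moved by more than 20 mm (distance of any of spare_a_center, spare_b_center, oil_center, wrench, caliper, grease_center from where it was at the start of the episode above 0.02 m).
It also fails if it takes over 66 s, if anything falls off the work surface, if the arm or the gripper's body presses on something with over 40 N, if the wrist force passes 120 N, or if a joint passes its speed limit or range.

## Working session

There is one attempt and no reset: what is moved stays moved. The work goes in short steps, Python scripts to look and compute and a tool call to move; the robot and the scene stay as the last step left them, time stands still between calls to the robot, and variables do not carry over. Pictures are saved under pics/ and viewed, and the job is handed in when it is done.

Besides the shell and the picture viewer there is one more tool, called as name(argument=value, ...) on one line, values as JSON. arm_command: Moves the arm, as the interface text tells. Its arguments: {"type":"object","properties":{"plan":{"type":"array"},"fingers":{"type":"number"},"force":{"type":"number"}},"required":["plan"]}

```bash
mkdir -p pics; python3 - <<'E'
from rig import get_obs, camera, pinch_z
import cv2, numpy as np, json
o=get_obs()
for k,v in o.items(): print(k,np.round(v,4))
print(pinch_z)
for n in ["scene","top","wrist"]:
    c=camera(n)
    cv2.imwrite(f"pics/{n}0.png",c["pixels"][:,:,::-1])
    np.savez(f"{n}0.npz",**c)
    print(n,np.round(c["camera_matrix"],1).tolist(),np.round(c["distortion"],4),np.round(c["R"],3).tolist(),np.round(c["t"],3))
E
```

```text
time 0.0
q [ 1.0575  0.5284  1.4339 -0.      1.1814 -0.1785]
joint_velocities [-0.0003 -0.002  -0.0005 -0.0018 -0.0004 -0.0002]
joint_torque [ 2.00000e-04 -4.40043e+01 -1.76591e+01  6.32000e-02  5.83000e-02
 -1.00000e-04]
position [0.205  0.5897 0.2216]
tool_rot [ 0.6979 -0.1181  0.1176 -0.6965]
ft_force [ 0.0428  0.6415 -0.0735]
moment [-0.0182 -0.0281  0.0367]
grip_width 0.0869
0.0187
scene [[564.3, 0.0, 331.6], [0.0, 564.3, 234.8], [0.0, 0.0, 1.0]] [-0.0383  0.      0.      0.      0.    ] [[-0.997, -0.08, -0.014], [-0.048, 0.719, -0.693], [0.066, -0.69, -0.721]] [0.554 0.064 1.525]
top [[595.0, 0.0, 332.9], [0.0, 595.0, 244.4], [0.0, 0.0, 1.0]] [-0.0566  0.      0.      0.      0.    ] [[0.029, -1.0, 0.002], [-0.99, -0.029, -0.136], [0.136, 0.002, -0.991]] [-0.014  0.549  1.796]
wrist [[356.2, 0.0, 321.3], [0.0, 356.2, 242.4], [0.0, 0.0, 1.0]] [0.0085 0.     0.     0.     0.    ] [[0.328, 0.945, -0.002], [0.902, -0.313, 0.296], [0.279, -0.099, -0.955]] [-0.624 -0.036  0.393]
```

View pics/scene0.png

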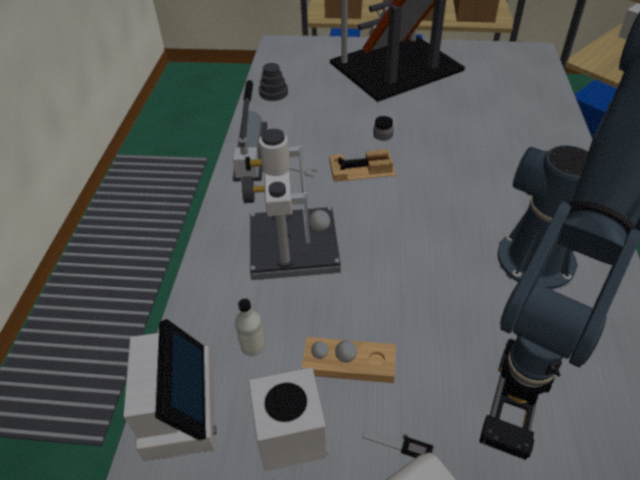

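View pics/top0.png

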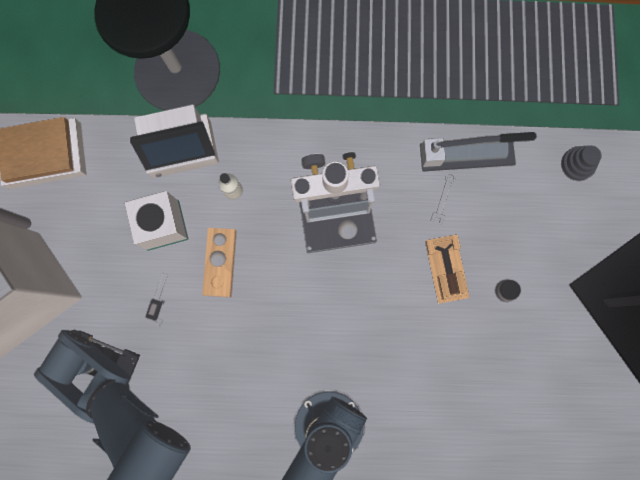

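View pics/wrist0.png

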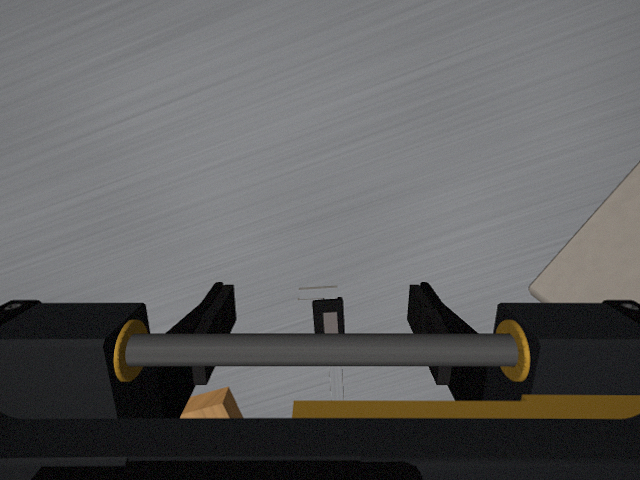

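The top view shows the tray with the pusher at about (448,268), nose upward (+x) and handle at the bottom. The ball is at (347,230) on the platen, the rack is at (220,262) and the grease jar at (508,290). I'll zoom in on these.

```bash
cat > h.py <<'E'
import numpy as np, cv2
def load(n): return dict(np.load(n))
def proj(c,X):
    X=np.atleast_2d(np.asarray(X,float))
    rv,_=cv2.Rodrigues(c["R"])
    p,_=cv2.projectPoints(X.reshape(-1,1,3),rv,np.asarray(c["t"],float),c["camera_matrix"],c["distortion"])
    return p.reshape(-1,2)
def ray(c,px):
    u=cv2.undistortPoints(np.array(px,float).reshape(-1,1,2),c["camera_matrix"],c["distortion"]).reshape(-1,2)
    d=np.c_[u,np.ones(len(u))]@c["R"]
    o=-c["R"].T@c["t"]
    return o,d
def onz(c,px,z):
    o,d=ray(c,px); s=(z-o[2])/d[:,2]
    return o+s[:,None]*d
def crop(c,x0,y0,x1,y1,k,name):
    im=c["pixels"][y0:y1,x0:x1,::-1]
    im=cv2.resize(im,None,fx=k,fy=k,interpolation=cv2.INTER_CUBIC)
    im=np.clip(im.astype(float)*1.6,0,255).astype(np.uint8)
    for x in range((x0//10+1)*10,x1,10):
        cv2.line(im,(int((x-x0)*k),0),(int((x-x0)*k),6 if x%50 else 14),(0,255,255),1)
        if x%20==0: cv2.putText(im,str(x),(int((x-x0)*k),26),0,.4,(0,255,255),1)
    for y in range((y0//10+1)*10,y1,10):
        cv2.line(im,(0,int((y-y0)*k)),(6,int((y-y0)*k)),(0,255,255),1)
        if y%20==0: cv2.putText(im,str(y),(8,int((y-y0)*k)),0,.4,(0,255,255),1)
    cv2.imwrite(name,im)
E
python3 - <<'E'
from h import *
c=load("top0.npz"); crop(c,415,225,480,310,7,"pics/top_tray.png"); crop(c,280,150,400,260,5,"pics/top_press.png")
s=load("scene0.npz"); crop(s,230,120,410,290,4,"pics/scene_crop.png")
E
```

```text
(no output)
```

View pics/top_tray.png

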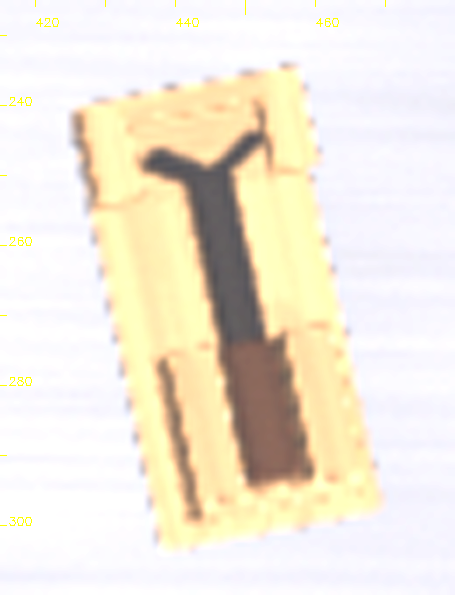

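View pics/top_press.png

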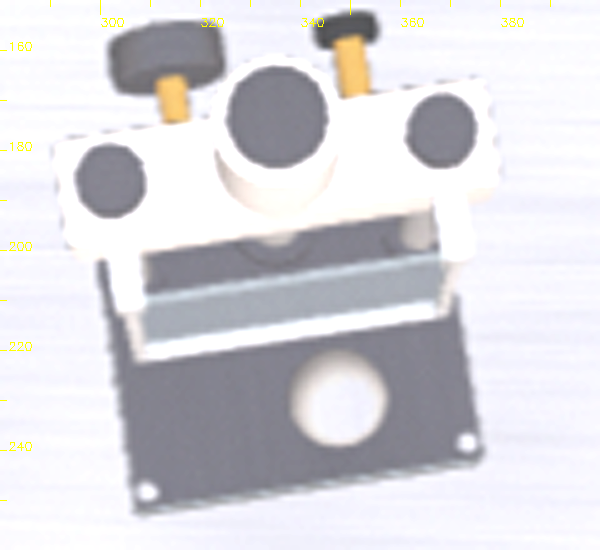

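View pics/scene_crop.png

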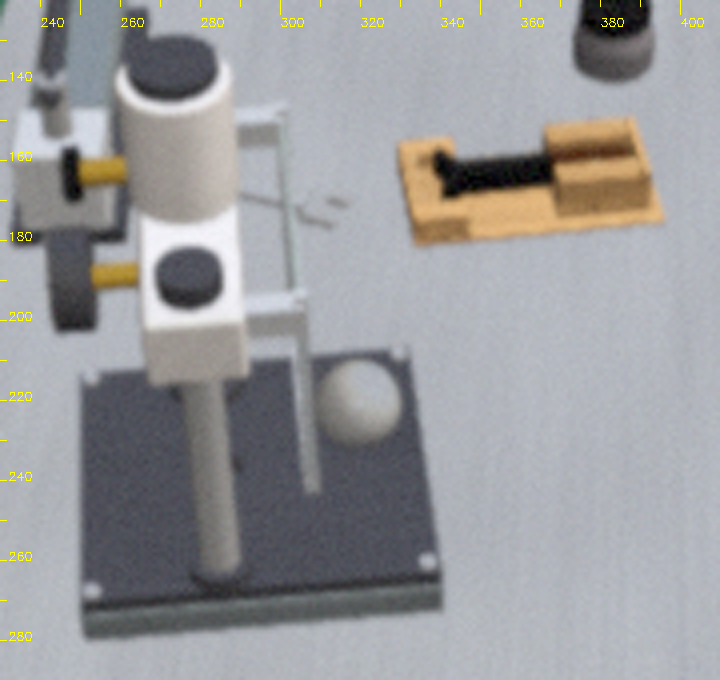

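```bash
cat > fit.py <<'E'
from h import *
from scipy.optimize import least_squares
T=load("top0.npz"); S=load("scene0.npz")
def fit(obs,x0):
    # obs: (cam, local xyz, px)
    def w(p,L):
        c,s=np.cos(p[2]),np.sin(p[2]); L=np.asarray(L,float)
        return np.c_[p[0]+c*L[:,0]-s*L[:,1],p[1]+s*L[:,0]+c*L[:,1],L[:,2]]
    def f(p): return np.concatenate([(proj(c,w(p,L))-np.array(px)).ravel() for c,L,px in obs])
    r=least_squares(f,x0,loss='soft_l1'); return r.x,r.fun.reshape(-1,2)
P=[(-.145,.11,.04),(-.145,-.11,.04),(.095,.11,.04),(.095,-.11,.04)]
if __name__=="__main__":
    for o in ([(T,P[:2],[(307,252.8),(376.6,242)]),(S,[P[2],P[3],P[1],P[0]],[(250.5,271),(250.5,213),(332,207),(339.5,263)])],
              [(T,P[:2],[(307,252.8),(376.6,242)])],[(S,[P[2],P[3],P[1],P[0]],[(250.5,271),(250.5,213),(332,207),(339.5,263)])]):
        x,r=fit(o,[.6,0,0]); print("press",np.round(x,4),np.degrees(x[2])); print(np.round(r,1).tolist())
    pu=[(.057,.023,.036),(.057,-.023,.036),(-.0975,.012,.036),(-.0975,-.012,.036),(-.0325,.012,.036),(-.0325,-.012,.036)]
    x,r=fit([(T,pu,[(436.4,247.9),(452.4,244.3),(450.7,294.3),(459.6,292.9),(446.7,274.3),(455,273.3)])],[.5,-.35,0]); print("pusher",np.round(x,4),np.degrees(x[2]));print(np.round(r,1).tolist())
    tr=[(.1,.05,.028),(.1,-.05,.028),(-.1,.05,.004),(-.1,-.05,.004)]
    xt,r=fit([(T,tr,[(425.7,240.7),(457.6,234.3),(437.9,302.9),(469.6,297.1)])],[.5,-.35,0]); print("tray",np.round(xt,4),np.degrees(xt[2]));print(np.round(r,1).tolist())
    print("ball",onz(T,[(347.6,229.8)],.07),onz(S,[(319.5,220.5)],.07))
E
python3 fit.py
```

```text
press [0.6836 0.0044 0.1892] 10.842438676258624
[[-1.6, -0.0], [-0.6, -0.6], [-0.5, -0.0], [-1.2, -0.7], [1.0, -1.8], [2.8, -0.5]]
press [6.829e-01 2.000e-04 1.839e-01] 10.53498935088569
[[-0.5, 0.1], [0.5, -0.1]]
press [0.6846 0.0064 0.1803] 10.332078190707193
[[-1.4, 0.3], [-1.3, -0.4], [1.0, -1.1], [2.1, 0.4]]
pusher [ 0.5008 -0.3555  0.2262] 12.957704608319348
[[0.7, -1.1], [-0.9, -0.4], [0.9, 0.9], [-0.4, 0.8], [0.2, 0.1], [-0.5, -0.4]]
tray [ 0.4861 -0.3574  0.2193] 12.563462304601218
[[0.2, -0.8], [-0.4, -0.4], [0.3, 0.8], [-0.1, 0.4]]
ball [[ 0.59073683 -0.04190233  0.07      ]] [[ 0.59088077 -0.03572829  0.07      ]]
```

```bash
python3 - <<'E'
from rig import get_obs
from h import *
from scipy.spatial.transform import Rotation as R
o=get_obs(); M=R.from_quat(o["tool_rot"]).as_matrix(); print(np.round(M,3)); print("jaw dir yaw",np.degrees(np.arctan2(M[1,2],M[0,2])),"x yaw",np.degrees(np.arctan2(M[1,0],M[0,0])))
W=load("wrist0.npz"); C=-W["R"].T@W["t"]; print("cam pos",C,"rel tool",M.T@(C-o["position"]), "optical axis tool",M.T@W["R"][2])
E
```

```text
[[ 0.944 -0.001  0.329]
 [-0.329 -0.001  0.944]
 [-0.    -1.    -0.002]]
jaw dir yaw 70.81597504744347 x yaw -19.184050009908486
cam pos [0.12784183 0.61680748 0.38435245] rel tool [-8.18731207e-02 -1.62563013e-01 -1.49717502e-04] optical axis tool [ 2.96591856e-01  9.55004190e-01 -5.17611623e-04]
```

arm_command(plan=[[[0.9,-1.78,0.1],0],[[1.8,-3.56,0.2],0],[[2.7,-5.34,0.3],0],[[3.6,-7.12,0.4],0],[[4.5,-8.9,0.5],0]])

```text
time: 0.65
position: [0.3182, 0.366, 0.235]
tool_rot: [0.697, -0.118, 0.118, -0.697]
ft_force: [1.4, -0.4, 0.6]
grip_width: 0.0872
```

arm_command(plan=[[[0.9,-1.78,0],0],[[1.8,-3.56,0],0],[[2.7,-5.34,0],0],[[3.6,-7.12,0],0],[[4.5,-8.9,0],0]])

```text
time: 1.15
position: [0.4308, 0.1434, 0.2351]
tool_rot: [-0.697, 0.118, -0.118, 0.697]
ft_force: [0.1, 0.2, 0.2]
grip_width: 0.0872
```

arm_command(plan=[[[0.2,-1.9,0],0.64],[[0.4,-3.8,0],1.28],[[0.6,-5.7,0],1.92],[[0.8,-7.6,0],2.56],[[0.8,-9.5,0],3.2]])

```text
time: 1.65
position: [0.4506, -0.0944, 0.2351]
tool_rot: [0.707, -0.019, 0.019, -0.707]
ft_force: [1.1, 0.5, -0.0]
grip_width: 0.0869
```

```bash
python3 - <<'E'
from rig import get_obs, camera
from h import *
c=camera("wrist"); np.savez("wrist1.npz",**c); o=get_obs(); print(o["position"],o["joint_velocities"].round(3))
cv2.imwrite("pics/wrist1.png",np.clip(c["pixels"][:,:,::-1]*1.5,0,255).astype(np.uint8))
E
```

```text
[ 0.45201284 -0.10195724  0.23538109] [ 0.094 -0.008 -0.003  0.064 -0.007  0.282]
```

View pics/wrist1.png

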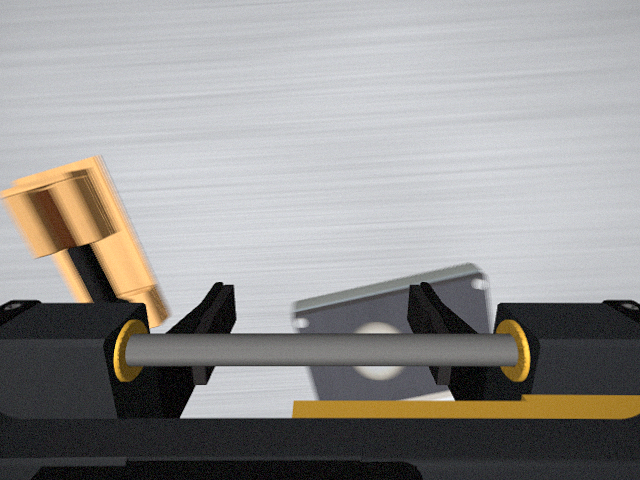

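arm_command(plan=[[[0.9,-1.7,-0.2],0.64],[[1.8,-3.4,-0.4],1.28],[[2.7,-5.1,-0.6],1.92],[[3.6,-6.8,-0.8],2.56],[[4.5,-8.4,-1],3.2]])

```text
time: 2.2
position: [0.5634, -0.3039, 0.2095]
tool_rot: [-0.702, -0.079, 0.08, 0.703]
ft_force: [0.5, -0.8, 0.2]
grip_width: 0.0868
```

arm_command(plan=[[[0.4,-0.8,0],0.3],[[0.8,-1.2,0],0.3],[[0.8,-1.2,0],0.3],[[0.8,-1.2,0],0.3]])

```text
time: 2.6
position: [0.5822, -0.3313, 0.2094]
tool_rot: [-0.701, -0.088, 0.089, 0.702]
ft_force: [1.3, 0.4, 0.8]
grip_width: 0.0871
```

```bash
cat > wr.py <<'E'
import sys
from rig import get_obs, camera
from h import *
def shot(n,cam="wrist"):
    c=camera(cam); np.savez(f"{n}.npz",**c); o=get_obs(); print(o["position"].round(4),o["tool_rot"].round(4),"vmax",abs(o["joint_velocities"]).max().round(3),o["q"].round(2),o["ft_force"].round(1),o["grip_width"])
    im=np.clip(c["pixels"][:,:,::-1]*1.5,0,255).astype(np.uint8)
    cv2.imwrite(f"pics/{n}.png",im)
    return c
if __name__=="__main__": shot(sys.argv[1],*(sys.argv[2:]))
E
python3 wr.py wrist2
```

```text
[ 0.5821 -0.3309  0.2096] [-0.701  -0.0877  0.0887  0.7022] vmax 0.011 [-0.68  0.6   1.32  0.    1.22 -2.5 ] [-1.1 -0.5 -0.7] 0.0870704064946461
```

View pics/wrist2.png

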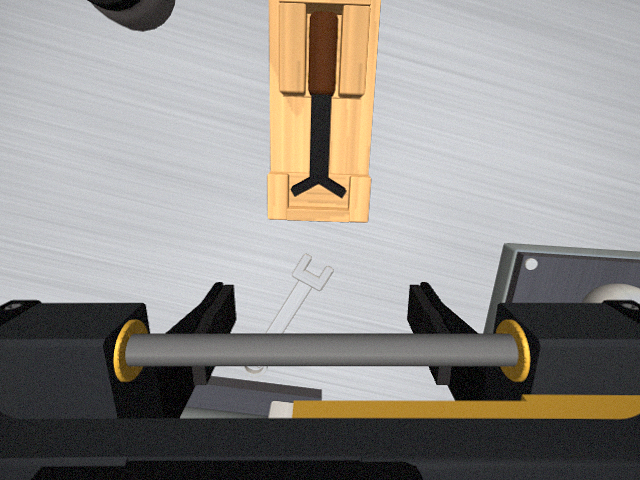

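The wrist view shows the pusher at (320,100), with the prongs at rows 178-196, the handle at rows 12-97, and the spanner at (300,300).

```bash
python3 - <<'E'
from h import *
c=load("wrist2.npz"); crop(c,260,0,385,230,2.6*1.0,"pics/w2c.png"); crop(c,280,85,360,205,5,"pics/w2d.png")
E
```

```text
(no output)
```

View pics/w2d.png

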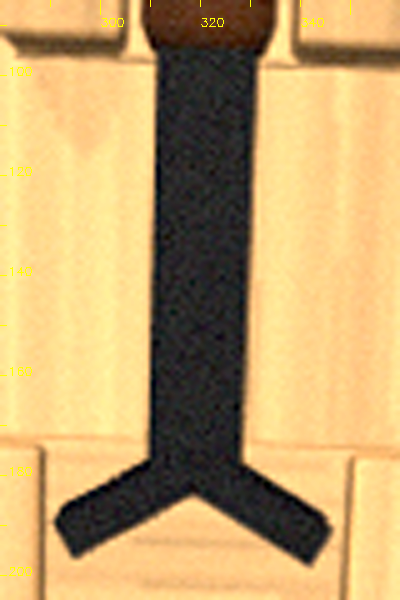

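View pics/w2c.png

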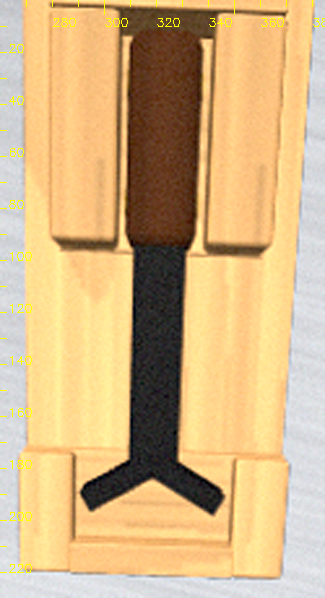

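```bash
python3 - <<'E'
from fit import *
c=load("wrist2.npz")
L=[(.044,0,.036),(.057,.022,.036),(.057,-.022,.036),(-.0325,.009,.036),(-.0325,-.009,.036)]
x,r=fit([(c,L,[(318.3,184),(342.5,198),(295.5,196.5),(331.6,95),(311.6,95)])],[.5,-.35,.2]); print(x.round(4),np.degrees(x[2]),r.round(1).tolist())
# tray corners
tr=[(.1,.05,.028),(.1,-.05,.028)]
w=onz(c,[(260+285/2.6,577/2.6),(260+20/2.6,570/2.6)],.028); print(w.round(4),np.linalg.norm(w[0]-w[1]))
E
```

```text
[ 0.5051 -0.3516  0.2204] 12.626918345081412 [[0.8, -0.7], [-0.7, -0.3], [0.1, -0.1], [0.2, 0.8], [-0.4, 0.1]]
[[ 0.5737 -0.2837  0.028 ]
 [ 0.596  -0.3824  0.028 ]] 0.10116226448116744
```

arm_command(plan=[[[-1.5,-0.42,-1],-0.15],[[-3.1,-0.84,-2.5],-0.34],[[-3.1,-0.84,-4],-0.34],[[-3.1,-0.84,-5],-0.34],[[-3.1,-0.84,-5],-0.34]])

```text
time: 3.15
position: [0.5023, -0.3499, 0.0819]
tool_rot: [-0.7, -0.076, 0.08, 0.705]
ft_force: [-0.7, -0.7, 0.3]
grip_width: 0.0871
```

```bash
python3 wr.py wrist3
```

```text
[ 0.5041 -0.3514  0.0841] [-0.7016 -0.0769  0.0788  0.704 ] vmax 0.058 [-0.79  0.69  1.57  0.    0.89 -2.58] [ 0.3 -0.1 -0.5] 0.08707206668518257
```

View pics/wrist3.png

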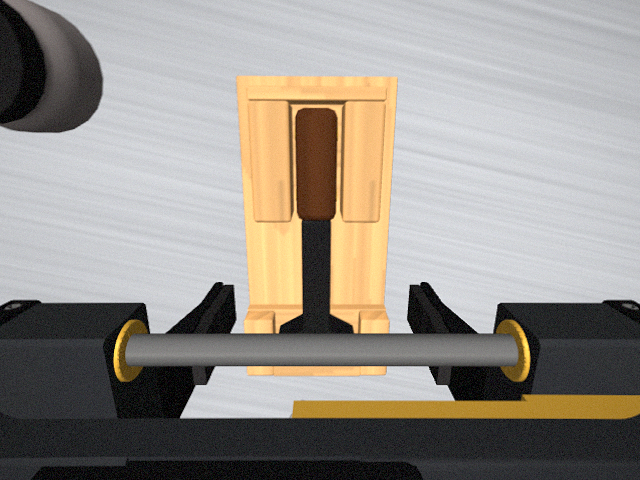

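arm_command(plan=[[[0,0,-0.8],0],[[0,0,-1.6],0],[[0,0,-2.3],0],[[0,0,-2.9],0],[[0,0,-2.9],0]])

```text
time: 3.7
position: [0.5053, -0.3525, 0.0122]
tool_rot: [-0.702, -0.078, 0.078, 0.703]
ft_force: [-0.0, -0.4, -0.4]
grip_width: 0.0872
```

arm_command(plan=[[[0,0,0],0],[[0,0,0],0],[[0,0,0],0],[[0,0,0],0],[[0,0,0],0]], fingers=-1, force=30)

```text
time: 4.2
position: [0.5055, -0.3534, 0.013]
tool_rot: [0.703, 0.078, -0.078, -0.703]
ft_force: [0.5, -1.2, 0.3]
grip_width: 0.055
```

arm_command(plan=[[[0,0,0],0],[[0,0,0],0],[[0,0,0],0],[[0,0,0],0],[[0,0,0],0]])

```text
time: 4.7
position: [0.5053, -0.3531, 0.0125]
tool_rot: [-0.703, -0.078, 0.078, 0.703]
ft_force: [-0.5, -0.7, -0.2]
grip_width: 0.0178
```

arm_command(plan=[[[0,0,0],0],[[0,0,0],0],[[0,0,0],0]])

```text
time: 5.0
position: [0.5053, -0.3531, 0.0125]
tool_rot: [-0.703, -0.078, 0.078, 0.703]
ft_force: [-0.2, 0.3, -0.3]
grip_width: 0.0176
```

arm_command(plan=[[[0,0,0.5],0],[[0,0,1.3],0],[[0,0,2.2],0],[[0,0,3.1],0],[[0,0,4],0]])

```text
time: 5.5
position: [0.5053, -0.3533, 0.1142]
tool_rot: [0.703, 0.078, -0.078, -0.703]
ft_force: [0.3, 0.5, -1.0]
grip_width: 0.0181
```

arm_command(plan=[[[0,0,0],0],[[0,0,0],0]])

```text
time: 5.7
position: [0.5054, -0.3533, 0.1131]
tool_rot: [0.703, 0.078, -0.077, -0.702]
ft_force: [-0.1, -1.2, -1.5]
grip_width: 0.0176
```

```bash
python3 wr.py wrist4
```

```text
[ 0.5048 -0.3528  0.1121] [-0.7025 -0.0775  0.0779  0.7031] vmax 0.021 [-0.79  0.65  1.55 -0.    0.94 -2.58] [ 0.1  0.1 -1.1] 0.01773500285142749
```

View pics/wrist4.png

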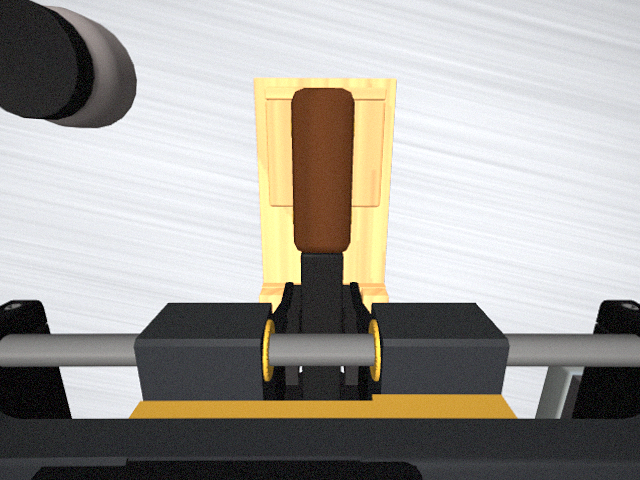

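arm_command(plan=[[[-0.4,1.7,0],0.46],[[-0.9,3.4,0],0.92],[[-1.3,5.1,0],1.38],[[-1.8,6.8,0],1.84],[[-2.2,8.5,0],2.3]])

```text
time: 6.25
position: [0.4484, -0.1386, 0.1113]
tool_rot: [-0.691, -0.147, 0.149, 0.692]
ft_force: [0.1, 0.3, -0.3]
grip_width: 0.0177
```

```bash
python3 - <<'E'
from h import *
from scipy.spatial.transform import Rotation as R
c=load("wrist4.npz"); 
p=np.array([.5048,-.3528]); a=np.radians(12.6)
for tilt in (0,.05,-.05):
    out=[]
    for l in (-.0325,-.0975):
        out.append([p[0]+l*np.cos(a),p[1]+l*np.sin(a),.1356+l*tilt])
    print(tilt,proj(c,out).round(1).tolist())
E
```

```text
0 [[323.0, 254.8], [323.3, 85.0]]
0.05 [[322.9, 253.5], [323.3, 86.7]]
-0.05 [[323.0, 256.1], [323.4, 83.3]]
```

arm_command(plan=[[[0,0,-1.4],0],[[0,0,-2.8],0],[[0,0,-3.7],0],[[0,0,-4.2],0],[[0,0,-4.2],0]])

```text
time: 6.75
position: [0.4489, -0.14, 0.0055]
tool_rot: [-0.69, -0.146, 0.149, 0.693]
ft_force: [-0.7, 0.4, -0.9]
grip_width: 0.018
```

arm_command(plan=[[[0,0,-0.05],0],[[0,0,-0.1],0],[[0,0,-0.1],0]])

```text
time: 7.05
position: [0.4508, -0.1411, 0.0058]
tool_rot: [0.692, 0.148, -0.147, -0.691]
ft_force: [0.1, 0.4, -1.2]
grip_width: 0.0181
```

arm_command(plan=[[[0,0,-0.06],0],[[0,0,-0.12],0],[[0,0,-0.12],0]])

```text
time: 7.35
position: [0.4503, -0.1407, 0.0022]
tool_rot: [0.692, 0.148, -0.148, -0.691]
ft_force: [0.8, 0.6, -0.7]
grip_width: 0.0176
```

```bash
python3 -c "
from rig import get_obs
o=get_obs();print(o['position'],o['ft_force'],o['moment'])"
```

```text
[ 0.45034841 -0.14073637  0.00216366] [ 0.84187858  0.59858474 -0.68270544] [ 0.07384847 -0.00617343  0.01088778]
```

arm_command(plan=[[[0,0,-0.04],0],[[0,0,-0.04],0],[[0,0,-0.04],0],[[0,0,-0.04],0],[[0,0,-0.04],0]], fingers=0.6)

```text
time: 7.85
position: [0.4503, -0.1407, 0.0011]
tool_rot: [0.692, 0.148, -0.148, -0.691]
ft_force: [0.4, 0.1, -0.2]
grip_width: 0.0499
```

arm_command(plan=[[[0,0,0],0],[[0,0,0],0],[[0,0,0],0],[[0,0,0],0],[[0,0,0],0]])

```text
time: 8.35
position: [0.4503, -0.1407, 0.0011]
tool_rot: [0.692, 0.148, -0.148, -0.691]
ft_force: [0.3, -0.1, 0.2]
grip_width: 0.0692
```

arm_command(plan=[[[0,0,1],0],[[0,0,2.8],0],[[0,0,4.7],0],[[0,0,6.6],0],[[0,0,8.5],0]])

```text
time: 8.85
position: [0.4497, -0.1404, 0.2154]
tool_rot: [-0.691, -0.148, 0.148, 0.692]
ft_force: [0.5, -0.6, -0.4]
grip_width: 0.0698
```

arm_command(plan=[[[0.8,0.5,1.6],0],[[1.6,1,3.2],0],[[2.4,1.5,4.6],0],[[2.8,1.6,4.8],0],[[2.8,1.6,4.8],0]])

```text
time: 9.35
position: [0.5215, -0.1005, 0.3343]
tool_rot: [0.692, 0.149, -0.147, -0.691]
ft_force: [-0.9, -0.2, -0.3]
grip_width: 0.0699
```

```bash
sleep 0; python3 wr.py wrist5
```

```text
[ 0.5196 -0.1004  0.3326] [-0.6912 -0.1473  0.1487  0.6917] vmax 0.053 [-0.4   0.28  1.52 -0.    1.34 -2.39] [ 1.  -0.2 -1.3] 0.06988561013375665
```

View pics/wrist5.png

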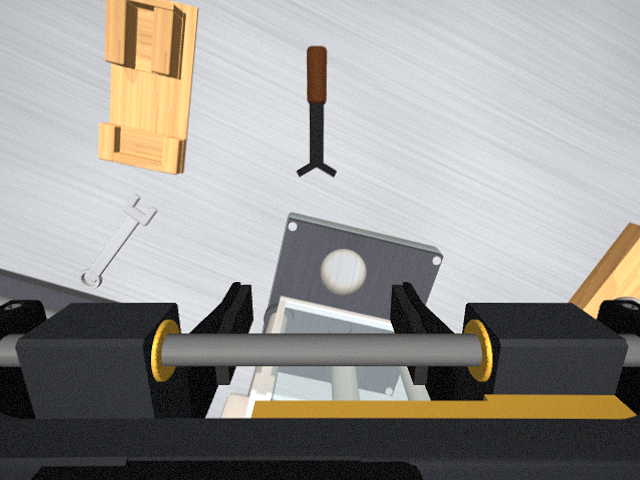

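```bash
python3 - <<'E'
from h import *
c=load("wrist5.npz"); crop(c,255,200,455,400,4,"pics/w5c.png"); crop(c,280,35,350,185,4,"pics/w5d.png")
E
```

```text
(no output)
```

View pics/w5c.png

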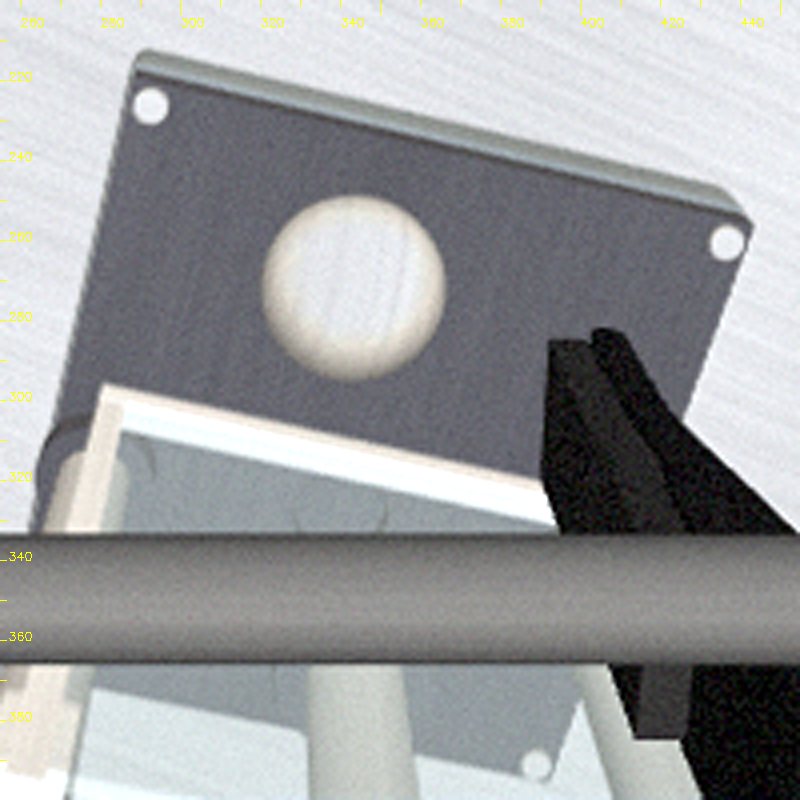

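View pics/w5d.png

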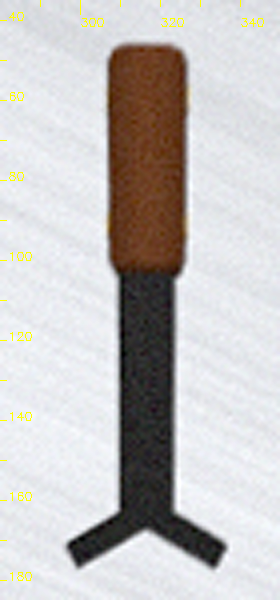

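```bash
python3 - <<'E'
from fit import *
c=load("wrist5.npz")
# pusher on bench: top face z=.024
L=[(.044,0,.024),(.057,.022,.024),(.057,-.022,.024),(-.0325,.009,.024),(-.0325,-.009,.024)]
px=[(316.3,166),(280+218/4,35+567/4),(280+77/4,35+567/4),(280+174/4,35+270/4),(280+119/4,35+270/4)]
x,r=fit([(c,L,px)],[.45,-.14,.4]); print("pusher",x.round(4),np.degrees(x[2]),r.round(1).tolist())
# press
obs=[(P[0],(442,255.5)),(P[1],(288.2,219.5))]
def f(p,full=False):
    co,s=np.cos(p[2]),np.sin(p[2]); a,b=p[3],p[4]
    Ls=[P[0],P[1],(-.145+a,.11-b,.04),(-.145+a,-.11+b,.04),(.095-a,.11-b,.04)]
    px=np.array([(442,255.5),(288.2,219.5),(436.5,260.5),(292.7,226.3),(389,391.3)])
    Ls=np.array(Ls); w=np.c_[p[0]+co*Ls[:,0]-s*Ls[:,1],p[1]+s*Ls[:,0]+co*Ls[:,1],Ls[:,2]]
    return (proj(c,w)-px).ravel()
r=least_squares(f,[.684,.003,.184,.012,.012]); p=r.x; print("press",p.round(4),np.degrees(p[2]),r.fun.reshape(-1,2).round(1).tolist())
print("cup proj",proj(c,[[p[0],p[1],.04]]))
# ball: fit silhouette circle center -> numerically
import cv2
cx,cy=255+353/4,200+288/4
bx=onz(c,[(cx,cy)],.07)[0]
# silhouette correction
def sil(b):
    o=-c["R"].T@c["t"]; d=b-o; D=np.linalg.norm(d); n=d/D; rr=.03
    cc=o+n*(D-rr*rr/D); rad=rr*np.sqrt(1-(rr/D)**2)
    u=np.cross(n,[0,0,1.]);u/=np.linalg.norm(u);v=np.cross(n,u)
    t=np.linspace(0,2*np.pi,60)
    q=proj(c,cc+rad*(np.cos(t)[:,None]*u+np.sin(t)[:,None]*v)); return (q.min(0),q.max(0))
print("sil",sil(bx), "obs", 255+262/4,255+445/4,200+194/4,200+382/4)
g=lambda q:(np.r_[sil(np.r_[q,.07])]-np.array([255+262/4,200+194/4,255+445/4,200+382/4]))
rb=least_squares(g,bx[:2]); b=rb.x; print("ball",b,rb.fun)
d=b-p[:2]; ca,s=np.cos(p[2]),np.sin(p[2]); print("ball in press",ca*d[0]+s*d[1],-s*d[0]+ca*d[1]); print("push yaw",np.degrees(np.arctan2(-d[1],-d[0])),np.linalg.norm(d))
E
```

```text
pusher [ 0.4488 -0.1406  0.4191] 24.013821985761762 [[0.3, 0.0], [-1.1, -0.6], [0.6, -0.7], [0.4, 0.5], [-0.4, 0.5]]
press [0.6884 0.0032 0.185  0.0089 0.0096] 10.5978369789399 [[3.0, 0.5], [-1.8, -0.8], [-0.4, -0.2], [-0.6, 0.4], [-0.2, 0.6]]
cup proj [[339.73765201 330.43208581]]
sil (array([319.98343344, 248.71622169]), array([366.72551577, 295.52097927])) obs 320.5 366.25 248.5 295.5
ball [ 0.59309678 -0.03798539] [-0.49905367  0.10452717  0.49761495 -0.08712657]
ball in press -0.10120586589886889 -0.022927691524120806
push yaw 23.36245368469544 0.10377045018195243
```

arm_command(plan=[[[-1,-0.55,-1.2],0],[[-2.1,-1.1,-2.4],0],[[-3.2,-1.65,-3.6],0],[[-4.2,-2.2,-4.8],0],[[-5.2,-2.66,-6],0]], fingers=1)

```text
time: 9.9
position: [0.3866, -0.1665, 0.181]
tool_rot: [-0.69, -0.146, 0.149, 0.693]
ft_force: [0.7, -0.0, -0.2]
grip_width: 0.0863
```

arm_command(plan=[[[0,0,-1.5],0],[[0,0,-3],0],[[0,0,-4.2],0],[[0,0,-4.8],0],[[0,0,-4.8],0]])

```text
time: 10.4
position: [0.3864, -0.1651, 0.0607]
tool_rot: [-0.689, -0.145, 0.15, 0.694]
ft_force: [0.0, 0.4, -0.5]
grip_width: 0.087
```

```bash
python3 wr.py wrist6
```

```text
[ 0.3875 -0.1658  0.0619] [-0.6896 -0.1458  0.1491  0.6935] vmax 0.048 [-0.67  0.58  2.06 -0.    0.5  -2.66] [-0.1 -0.2  0.8] 0.08707123947232082
```

View pics/wrist6.png

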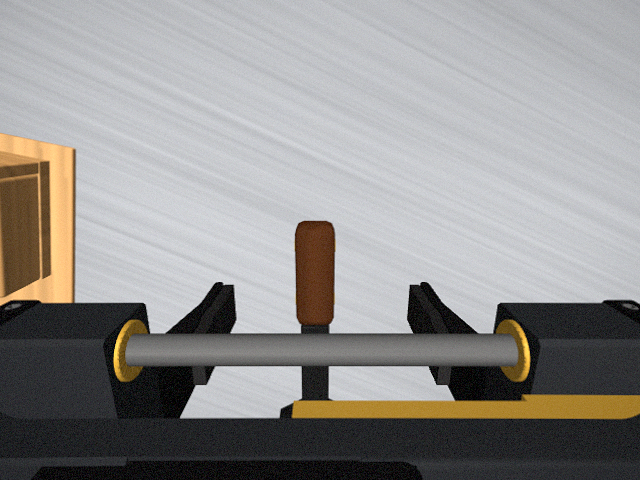

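```bash
python3 - <<'E'
from h import *
from rig import get_obs
c=load("wrist6.npz"); print(get_obs()["position"])
print(proj(c,[[.3875,-.1658,.024]]), onz(c,[(315,222),(315,325),(315.5,273)],.024))
E
```

```text
[ 0.3874871  -0.16576286  0.06191258]
[[319.0528821  275.48215742]] [[ 0.35814159 -0.18139988  0.024     ]
 [ 0.41923045 -0.1544981   0.024     ]
 [ 0.38689582 -0.16840918  0.024     ]]
```

arm_command(plan=[[[0.04,-0.06,-0.8],0],[[0.04,-0.06,-1.6],0],[[0.04,-0.06,-2.1],0],[[0.04,-0.06,-2.3],0],[[0.04,-0.06,-2.3],0]])

```text
time: 10.95
position: [0.3909, -0.1686, 0.0062]
tool_rot: [-0.691, -0.147, 0.148, 0.692]
ft_force: [0.6, 0.1, 0.2]
grip_width: 0.0869
```

arm_command(plan=[[[0,0,0],0],[[0,0,0],0],[[0,0,0],0],[[0,0,0],0],[[0,0,0],0]], fingers=-1, force=40)

```text
time: 11.45
position: [0.3914, -0.1688, 0.0063]
tool_rot: [0.692, 0.148, -0.148, -0.691]
ft_force: [0.1, 0.9, 0.5]
grip_width: 0.0551
```

arm_command(plan=[[[0,0,0],0],[[0,0,0],0],[[0,0,0],0],[[0,0,0],0],[[0,0,0],0]])

```text
time: 11.95
position: [0.3912, -0.1686, 0.006]
tool_rot: [-0.691, -0.148, 0.148, 0.692]
ft_force: [0.5, 0.4, -0.1]
grip_width: 0.0238
```

arm_command(plan=[[[0,0,0],0],[[0,0,0],0],[[0,0,0],0]])

```text
time: 12.25
position: [0.3912, -0.1687, 0.006]
tool_rot: [-0.691, -0.148, 0.148, 0.692]
ft_force: [-0.2, 1.2, 0.6]
grip_width: 0.0239
```

arm_command(plan=[[[0,0,0.6],0],[[0,0,1.5],0],[[0,0,2.5],0],[[0,0,3.3],0],[[0,0,3.5],0]])

```text
time: 12.75
position: [0.3922, -0.1693, 0.0951]
tool_rot: [0.693, 0.149, -0.147, -0.69]
ft_force: [1.1, -0.2, -1.5]
grip_width: 0.0241
```

arm_command(plan=[[[0,0,0],0],[[0.6,0.8,0],0],[[1.2,1.7,0],0],[[1.8,2.5,0],0],[[1.8,2.5,0],0]])

```text
time: 13.25
position: [0.4369, -0.1043, 0.0923]
tool_rot: [-0.691, -0.149, 0.149, 0.692]
ft_force: [-0.0, -0.7, -0.8]
grip_width: 0.0238
```

```bash
python3 wr.py wrist7; python3 wr.py scene7 scene; python3 wr.py top7 top; python3 - <<'E'
from h import *
crop(load("scene7.npz"),290,130,440,280,4,"pics/s7c.png"); crop(load("top7.npz"),290,190,410,310,5,"pics/t7c.png")
E
```

```text
[ 0.4361 -0.105   0.0923] [-0.6908 -0.1481  0.1493  0.6918] vmax 0.033 [-0.49  0.53  1.98 -0.    0.63 -2.48] [-0.7 -0.7 -1. ] 0.02372936466031206
[ 0.4357 -0.1056  0.0924] [-0.6909 -0.1476  0.149   0.6919] vmax 0.027 [-0.49  0.53  1.98 -0.    0.63 -2.48] [-0.  -0.8 -2. ] 0.02384237750196572
[ 0.4355 -0.106   0.0926] [-0.691  -0.1472  0.1486  0.6919] vmax 0.018 [-0.49  0.53  1.98 -0.    0.63 -2.48] [ 0.3 -0.4 -1.3] 0.023488845132482887
```

View pics/wrist7.png

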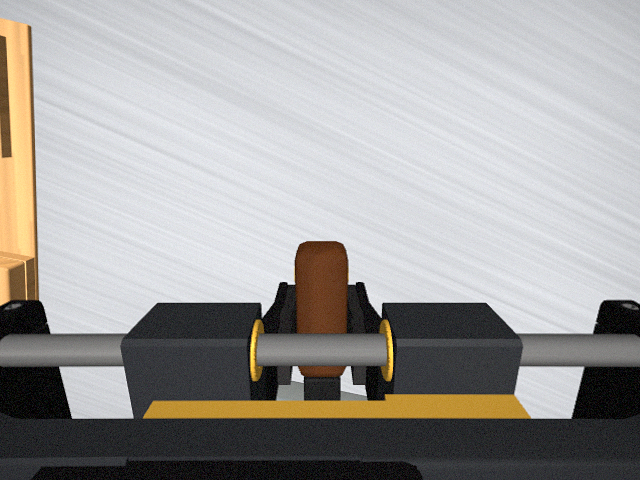

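View pics/s7c.png

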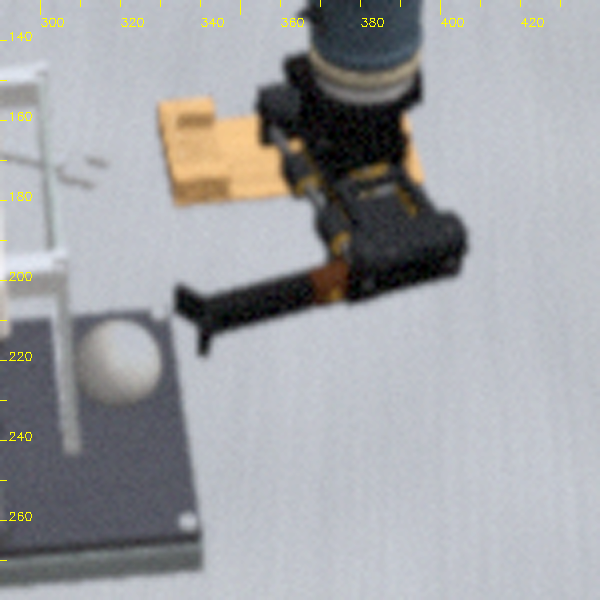

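View pics/t7c.png

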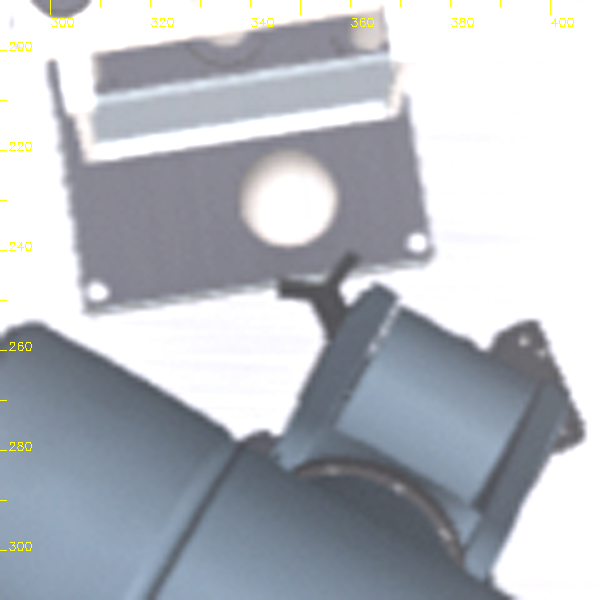

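```bash
python3 - <<'E'
from h import *
T=load("top7.npz");S=load("scene7.npz"); yaw=np.radians(23.9); d=np.array([np.cos(yaw),np.sin(yaw)]); n=np.array([-d[1],d[0]])
p=np.array([.4355,-.1058])
for tilt in (0,-.05,-.1):
  for z in (.0985,):
    pts=[np.r_[p+d*x+n*y, z+zz+tilt*x] for x,y,zz in [(.120,.022,.012),(.120,-.022,.012),(.107,0,.012),(.12,.022,-.012),(.12,-.022,-.012)]]
    print(tilt,"top",proj(T,pts).round(1).tolist(),"scene",proj(S,pts).round(1).tolist())
E
```

```text
0 top [[345.9, 245.7], [359.6, 240.2], [354.4, 247.0], [345.7, 246.8], [359.2, 241.3]] scene [[339.4, 210.3], [334.0, 199.8], [341.2, 203.9], [339.5, 216.7], [334.1, 206.2]]
-0.05 top [[345.8, 246.0], [359.5, 240.4], [354.4, 247.2], [345.6, 247.1], [359.1, 241.6]] scene [[339.5, 211.9], [334.0, 201.4], [341.2, 205.3], [339.5, 218.3], [334.1, 207.8]]
-0.1 top [[345.8, 246.3], [359.4, 240.7], [354.3, 247.4], [345.6, 247.3], [359.0, 241.9]] scene [[339.5, 213.5], [334.0, 203.0], [341.2, 206.8], [339.5, 219.9], [334.1, 209.4]]
```

```bash
python3 - <<'E'
from h import *
T=load("top7.npz")
d=np.array([np.cos(.185),np.sin(.185)]);n=np.array([-d[1],d[0]])
for z in (.15,.25,.35):
    w=onz(T,[(365,247),(370,252),(395,265)],z)[:,:2]
    r=w-[.4355,-.106]; print(z,(r@d).round(3),(r@n).round(3), "final press x", (((w+[.1225,.0526])-[.688,.003])@d).round(3))
E
```

```text
0.15 [0.094 0.078 0.029] [-0.003 -0.015 -0.08 ] final press x [-0.044 -0.06  -0.109]
0.25 [0.082 0.066 0.021] [ 0.005 -0.007 -0.068] final press x [-0.056 -0.072 -0.117]
0.35 [0.07  0.055 0.012] [ 0.012  0.002 -0.056] final press x [-0.068 -0.083 -0.126]
```

```bash
python3 - <<'E'
from h import *
S=load("scene7.npz")
for z in (.15,.2,.25,.3,.35,.4): print(z,proj(S,[[.4355,-.106,z]]).round(0))
crop(S,300,60,460,210,4.5,"pics/s7d.png")
E
```

```text
0.15 [[379. 184.]]
0.2 [[379. 169.]]
0.25 [[380. 154.]]
0.3 [[381. 138.]]
0.35 [[382. 122.]]
0.4 [[383. 104.]]
```

View pics/s7d.png

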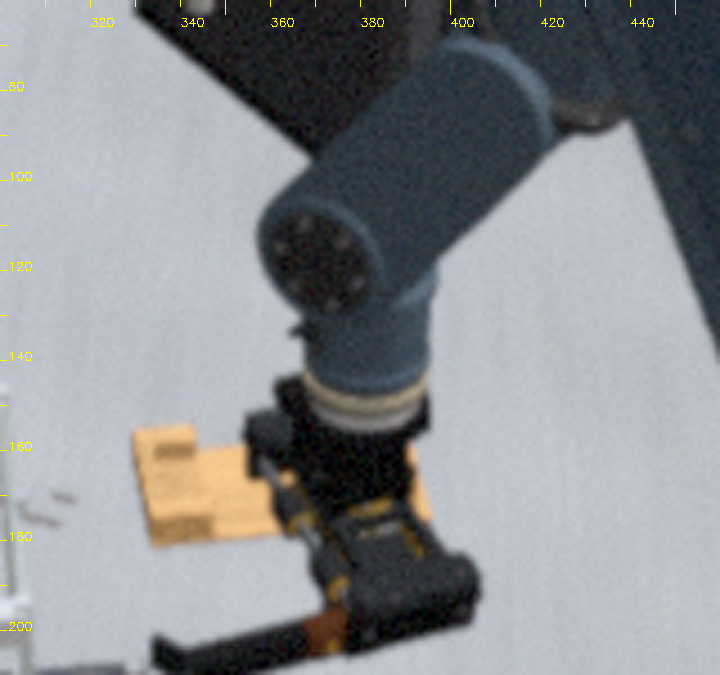

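arm_command(plan=[[[0,0,-0.4],0],[[0.03,0,-0.8],-0.1],[[0.06,0.02,-1.05],-0.1],[[0.06,0.02,-1.05],-0.1],[[0.06,0.02,-1.05],-0.1]])

```text
time: 13.9
position: [0.4376, -0.1058, 0.0669]
tool_rot: [-0.692, -0.144, 0.145, 0.692]
ft_force: [0.8, -0.0, -0.5]
grip_width: 0.0239
```

arm_command(plan=[[[0.18,0.08,0],0],[[0.36,0.16,0],0],[[0.54,0.23,0],0],[[0.72,0.31,0],0],[[0.86,0.37,0],0]])

```text
time: 14.4
position: [0.46, -0.0963, 0.0675]
tool_rot: [0.692, 0.145, -0.145, -0.692]
ft_force: [-0.4, -0.0, -1.5]
grip_width: 0.024
```

```bash
python3 wr.py scene8 scene; python3 wr.py top8 top; python3 - <<'E'
from h import *
crop(load("scene8.npz"),230,170,400,280,4.5,"pics/s8c.png"); crop(load("top8.npz"),290,190,410,310,5,"pics/t8c.png")
E
```

```text
[ 0.4605 -0.0963  0.0675] [ 0.6924  0.1453 -0.1445 -0.6918] vmax 0.014 [-0.44  0.6   1.95  0.    0.6  -2.43] [ 0.1  0.9 -1.8] 0.023885990742758278
[ 0.4601 -0.0963  0.0674] [ 0.6923  0.1452 -0.1447 -0.6919] vmax 0.018 [-0.44  0.6   1.95  0.    0.6  -2.43] [ 0.3 -0.3 -0.8] 0.023696464340145957
```

View pics/s8c.png

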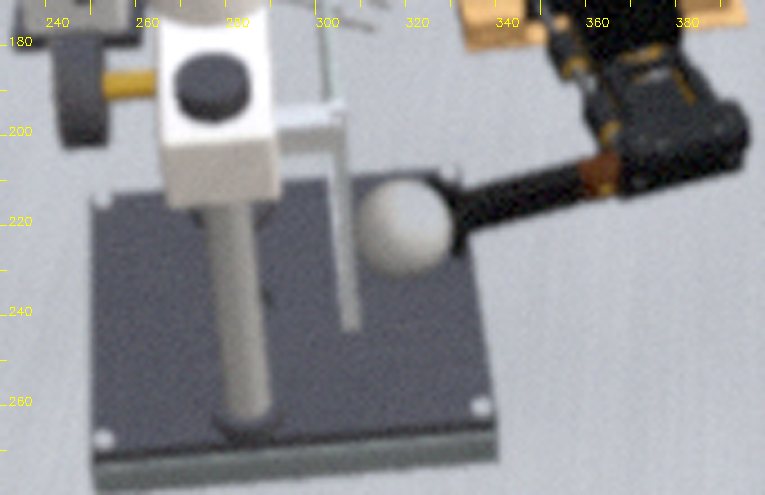

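View pics/t8c.png

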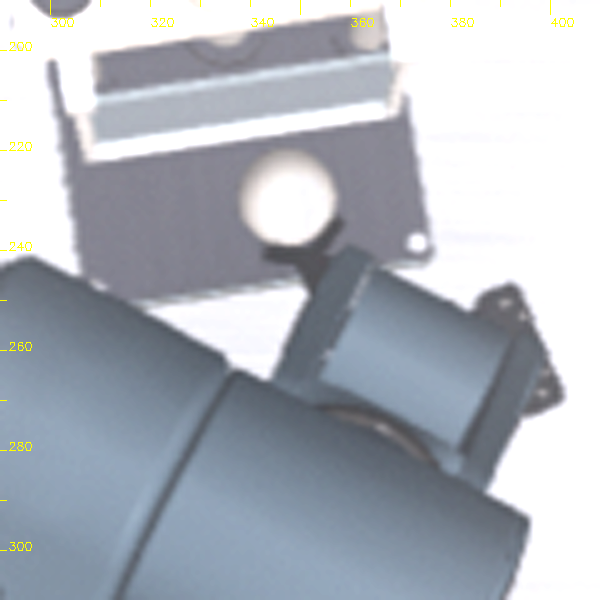

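The V (top view at about (349,240)) is nestled against the ball at (347,230). I'll push gently along the line to the cup.

arm_command(plan=[[[0.08,0.035,0],0],[[0.18,0.08,0],0],[[0.3,0.13,0],0],[[0.42,0.185,0],0],[[0.54,0.24,0],0]])

```text
time: 15.0
position: [0.473, -0.0904, 0.0673]
tool_rot: [-0.692, -0.145, 0.145, 0.692]
ft_force: [-0.4, -0.0, 0.2]
grip_width: 0.0238
```

arm_command(plan=[[[0.12,0.053,0],0],[[0.24,0.106,0],0],[[0.36,0.16,0],0],[[0.48,0.21,0],0],[[0.6,0.264,0],0]])

```text
time: 15.5
position: [0.488, -0.0838, 0.0673]
tool_rot: [-0.692, -0.145, 0.145, 0.692]
ft_force: [-1.1, -0.0, -1.1]
grip_width: 0.0237
```

arm_command(plan=[[[0.12,0.053,0],0],[[0.24,0.106,0],0],[[0.36,0.16,0],0],[[0.48,0.21,0],0],[[0.56,0.25,0],0]])

```text
time: 16.0
position: [0.5023, -0.0775, 0.0673]
tool_rot: [0.692, 0.145, -0.145, -0.692]
ft_force: [-0.8, 0.1, -0.9]
grip_width: 0.0236
```

```bash
python3 wr.py scene9 scene; python3 wr.py top9 top; python3 - <<'E'
from h import *
crop(load("scene9.npz"),230,170,400,280,4.5,"pics/s9c.png"); crop(load("top9.npz"),290,190,410,310,5,"pics/t9c.png")
E
```

```text
[ 0.5027 -0.0776  0.0674] [ 0.6923  0.1451 -0.1444 -0.692 ] vmax 0.008 [-0.37  0.62  1.85  0.    0.66 -2.36] [ 0.3 -0.2 -0.9] 0.023528029348223074
[ 0.5024 -0.0776  0.0673] [ 0.6922  0.145  -0.1445 -0.692 ] vmax 0.01 [-0.37  0.62  1.85  0.    0.66 -2.36] [-0.6  0.9 -1.2] 0.0236722149714151
```

View pics/s9c.png

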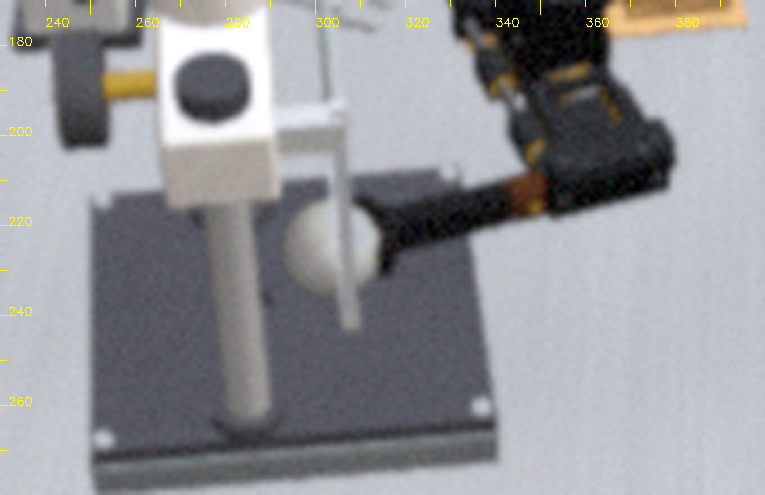

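View pics/t9c.png

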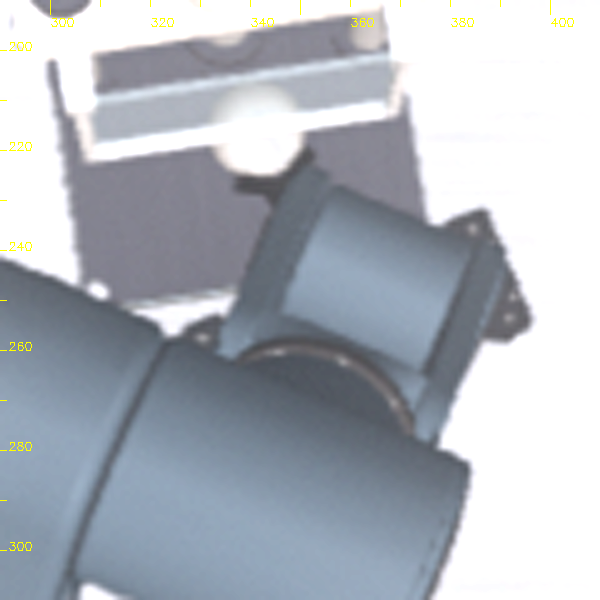

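arm_command(plan=[[[0.1,0.044,0],0],[[0.22,0.097,0],0],[[0.34,0.15,0],0],[[0.46,0.2,0],0],[[0.58,0.255,0],0]])

```text
time: 16.6
position: [0.5167, -0.0712, 0.0673]
tool_rot: [0.692, 0.145, -0.145, -0.692]
ft_force: [-1.1, -0.8, -0.6]
grip_width: 0.024
```

arm_command(plan=[[[0.12,0.053,0],0],[[0.24,0.106,0],0],[[0.36,0.16,0],0],[[0.46,0.2,0],0],[[0.54,0.235,0],0]])

```text
time: 17.1
position: [0.5301, -0.0653, 0.0673]
tool_rot: [0.692, 0.145, -0.145, -0.692]
ft_force: [-0.5, -0.4, -1.2]
grip_width: 0.0236
```

```bash
python3 wr.py scene10 scene; python3 wr.py wrist10 wrist; python3 - <<'E'
from h import *
crop(load("scene10.npz"),230,170,400,280,4.5,"pics/s10c.png"); 
S=load("scene10.npz"); print("ball in cup px",proj(S,[[.688,.003,.065],[.684,.003,.065]]))
E
```

```text
[ 0.5305 -0.0653  0.0673] [ 0.6923  0.145  -0.1445 -0.692 ] vmax 0.009 [-0.33  0.64  1.79  0.    0.71 -2.31] [-0.1 -1.  -1.1] 0.023794217517335882
[ 0.5303 -0.0653  0.0673] [ 0.6922  0.145  -0.1446 -0.692 ] vmax 0.007 [-0.33  0.64  1.79  0.    0.71 -2.32] [-0.4 -0.3 -0.7] 0.02351396018783182
ball in cup px [[282.34527637 230.23886145]
 [283.81474503 230.30900973]]
```

View pics/s10c.png

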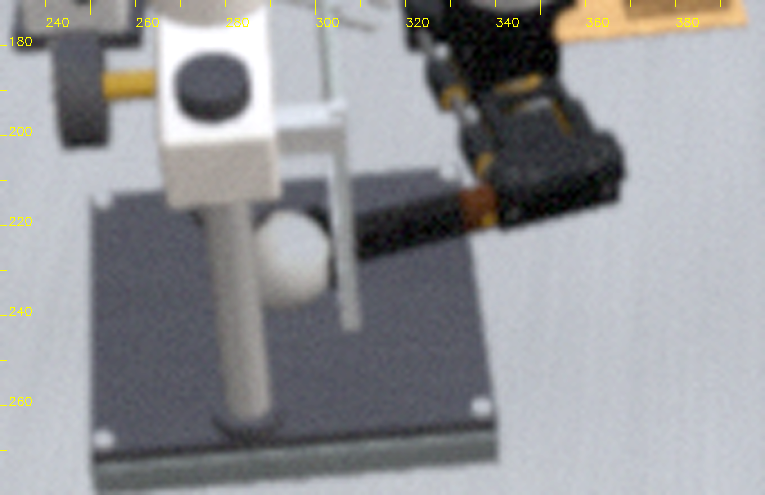

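View pics/wrist10.png

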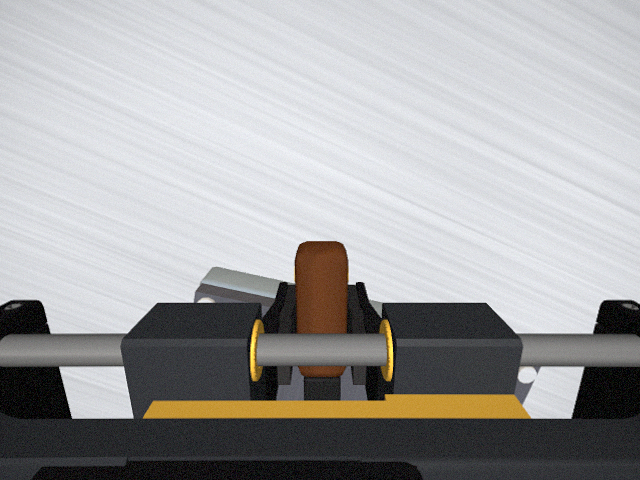

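arm_command(plan=[[[0.07,0.03,0],0],[[0.15,0.065,0],0],[[0.23,0.1,0],0],[[0.31,0.135,0],0],[[0.39,0.17,0],0]])

```text
time: 17.7
position: [0.5399, -0.0611, 0.0673]
tool_rot: [0.692, 0.145, -0.145, -0.692]
ft_force: [-0.8, 0.4, -1.0]
grip_width: 0.0239
```

arm_command(plan=[[[0.08,0.035,0],0],[[0.16,0.07,0],0],[[0.24,0.105,0],0],[[0.32,0.14,0],0],[[0.38,0.165,0],0]])

```text
time: 18.2
position: [0.5493, -0.0569, 0.0673]
tool_rot: [0.692, 0.145, -0.145, -0.692]
ft_force: [0.0, -0.8, -0.7]
grip_width: 0.0239
```

```bash
python3 wr.py scene11 scene; python3 wr.py top11 top;  python3 - <<'E'
from h import *
crop(load("scene11.npz"),240,190,360,280,6,"pics/s11c.png"); crop(load("top11.npz"),290,170,410,270,5,"pics/t11c.png")
E
```

```text
[ 0.5496 -0.0569  0.0673] [ 0.6922  0.1449 -0.1446 -0.6921] vmax 0.006 [-0.31  0.66  1.74  0.    0.74 -2.29] [-0.3  0.2 -1. ] 0.023823067363480128
[ 0.5494 -0.0569  0.0673] [ 0.6922  0.1449 -0.1447 -0.6921] vmax 0.007 [-0.31  0.66  1.74 -0.    0.74 -2.29] [-0.1 -0.3 -1.8] 0.023640599731463013
```

View pics/s11c.png

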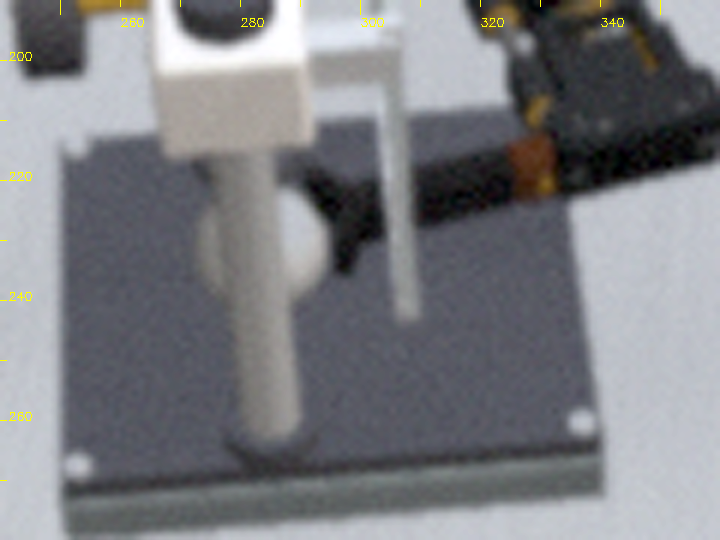

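View pics/t11c.png

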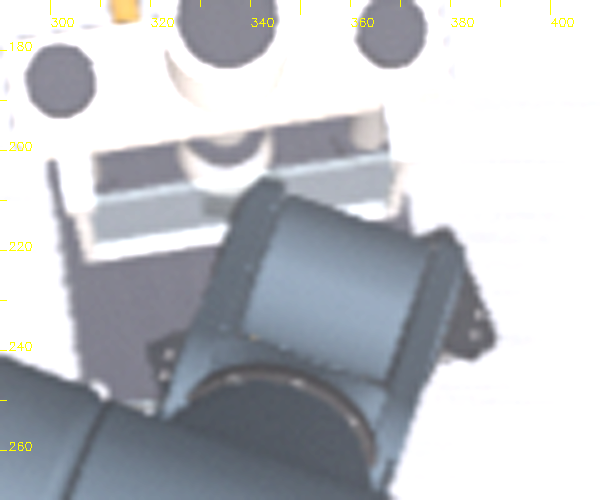

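```bash
cat > sil.py <<'E'
from h import *
def sil(c,b):
    b=np.array(b,float); o=-c["R"].T@c["t"]; d=b-o; D=np.linalg.norm(d); n=d/D; rr=.03
    cc=o+n*(D-rr*rr/D); rad=rr*np.sqrt(1-(rr/D)**2)
    u=np.cross(n,[0,0,1.]);u/=np.linalg.norm(u);v=np.cross(n,u)
    t=np.linspace(0,2*np.pi,90)
    q=proj(c,cc+rad*(np.cos(t)[:,None]*u+np.sin(t)[:,None]*v)); return np.r_[q.min(0),q.max(0)].round(1)
E
python3 - <<'E'
from sil import *
S=load("scene11.npz");T=load("top11.npz")
for n,b in (("start",(.593,-.038,.07)),("inV",(.6798,-.0006,.07)),("cup",(.688,.003,.065)),("cup2",(.686,.003,.065))):
    print(n,"scene",sil(S,b),"top",sil(T,b))
E
```

```text
start scene [307.8 208.9 329.8 230.9] top [336.5 219.1 356.2 238.9]
inV scene [274.2 217.  296.6 239.3] top [325.  190.8 344.6 210.5]
cup scene [271.2 219.1 293.5 241.4] top [323.9 188.6 343.5 208.2]
cup2 scene [271.9 219.1 294.2 241.4] top [323.9 189.2 343.5 208.8]
```

arm_command(plan=[[[-0.2,-0.088,0],0],[[-0.6,-0.264,0],0],[[-1.2,-0.53,0],0],[[-2,-0.88,0],0],[[-2.8,-1.23,0],0]])

```text
time: 18.8
position: [0.4774, -0.088, 0.0673]
tool_rot: [-0.692, -0.145, 0.145, 0.692]
ft_force: [-0.8, 0.2, -1.4]
grip_width: 0.0234
```

arm_command(plan=[[[-0.8,-0.35,0],0],[[-1.6,-0.7,0],0],[[-2.4,-1.06,0],0],[[-2.8,-1.23,0],0],[[-2.8,-1.23,0],0]])

```text
time: 19.3
position: [0.4073, -0.1186, 0.0674]
tool_rot: [-0.692, -0.143, 0.144, 0.693]
ft_force: [0.0, 0.2, -1.8]
grip_width: 0.0235
```

```bash
python3 wr.py scene12 scene; python3 wr.py top12 top;  python3 - <<'E'
from h import *
crop(load("scene12.npz"),240,190,360,280,6,"pics/s12c.png"); crop(load("top12.npz"),290,170,410,270,5,"pics/t12c.png")
E
```

```text
[ 0.4088 -0.1188  0.0675] [ 0.6923  0.1442 -0.1441 -0.6922] vmax 0.038 [-0.55  0.57  2.06  0.    0.52 -2.53] [ 0.3 -0.3 -1.1] 0.023935861882593907
[ 0.4097 -0.1189  0.0675] [ 0.6925  0.1448 -0.144  -0.6919] vmax 0.018 [-0.55  0.57  2.05  0.    0.52 -2.53] [ 0.4 -0.2 -1.2] 0.023748088445626144
```

View pics/s12c.png

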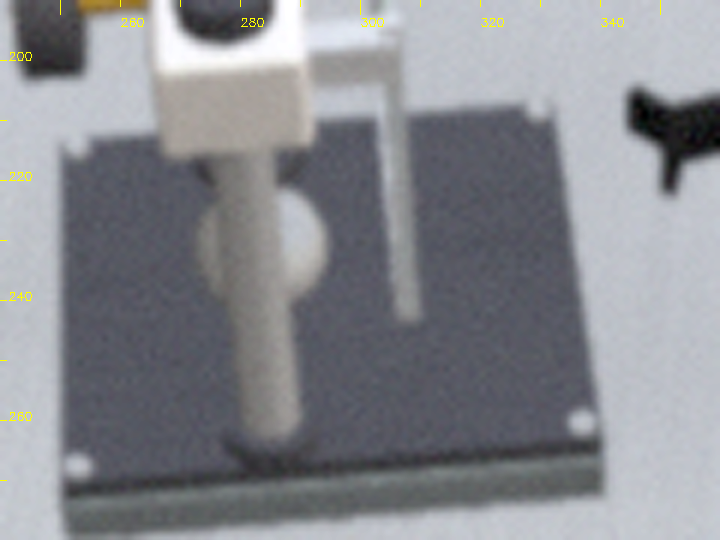

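View pics/t12c.png

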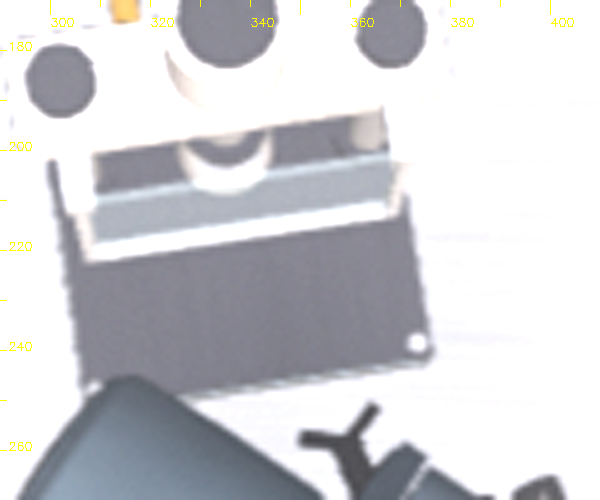

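arm_command(plan=[[[-0.3,-0.8,0],0],[[-0.7,-1.6,0],0],[[-0.7,-2,-0.8],0],[[-0.7,-2,-1.6],0],[[-0.7,-2,-2.2],0]])

```text
time: 19.9
position: [0.3931, -0.1694, 0.0114]
tool_rot: [0.693, 0.145, -0.144, -0.692]
ft_force: [0.6, 0.0, -1.1]
grip_width: 0.0239
```

arm_command(plan=[[[0,0,-0.1],0],[[0,0,-0.15],0],[[0,0,-0.15],0]])

```text
time: 20.2
position: [0.3923, -0.1685, 0.0088]
tool_rot: [0.692, 0.145, -0.145, -0.692]
ft_force: [-0.2, 0.2, -0.6]
grip_width: 0.0239
```

```bash
python3 wr.py scene13 scene; python3 - <<'E'
from h import *
crop(load("scene13.npz"),310,130,450,270,4.2,"pics/s13c.png")
E
```

```text
[ 0.3922 -0.1686  0.009 ] [ 0.6925  0.1453 -0.1446 -0.6917] vmax 0.008 [-0.67  0.71  2.08  0.    0.36 -2.65] [ 0.4  0.7 -0.7] 0.023782205365706365
```

View pics/s13c.png

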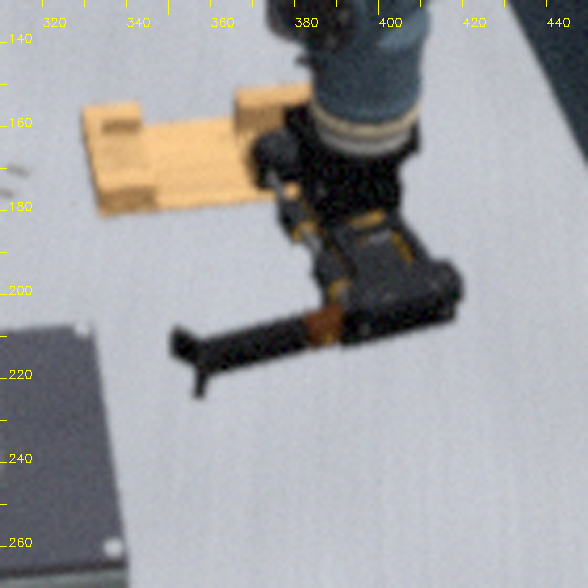

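arm_command(plan=[[[0,0,-0.04],0],[[0,0,-0.08],0],[[0,0,-0.08],0],[[0,0,-0.08],0]])

```text
time: 20.65
position: [0.3916, -0.1685, 0.0067]
tool_rot: [0.692, 0.145, -0.145, -0.692]
ft_force: [-0.2, -0.4, -0.6]
grip_width: 0.0235
```

arm_command(plan=[[[0,0,0],0],[[0,0,0],0],[[0,0,0],0],[[0,0,0],0],[[0,0,0],0]], fingers=0.8)

```text
time: 21.15
position: [0.3916, -0.1685, 0.0066]
tool_rot: [0.692, 0.145, -0.145, -0.692]
ft_force: [-0.1, 0.2, -0.7]
grip_width: 0.0559
```

arm_command(plan=[[[0,0,0],0],[[0,0,0],0],[[0,0,0],0],[[0,0,0],0],[[0,0,0],0]])

```text
time: 21.65
position: [0.3916, -0.1685, 0.0065]
tool_rot: [0.692, 0.145, -0.145, -0.692]
ft_force: [0.1, -0.4, -0.4]
grip_width: 0.0778
```

arm_command(plan=[[[0,0,1],0],[[0,0,2.8],0],[[0,0,4.7],0],[[0,0,6.6],0],[[0,0,8.5],0]])

```text
time: 22.15
position: [0.3909, -0.168, 0.221]
tool_rot: [-0.692, -0.145, 0.145, 0.692]
ft_force: [2.1, -0.5, -0.8]
grip_width: 0.0784
```

arm_command(plan=[[[1,0.5,1.4],0],[[2,1,2.8],0],[[3,1.5,4.2],0],[[4,2,5],0],[[4.8,2.4,5],0]])

```text
time: 22.65
position: [0.5143, -0.1083, 0.3478]
tool_rot: [0.694, 0.147, -0.143, -0.69]
ft_force: [-0.7, 0.1, -0.5]
grip_width: 0.0781
```

arm_command(plan=[[[0.4,0.4,0],0],[[0.4,0.4,0],0],[[0.4,0.4,0],0]])

```text
time: 22.95
position: [0.5202, -0.0982, 0.3429]
tool_rot: [-0.692, -0.144, 0.146, 0.693]
ft_force: [0.4, 0.0, -0.8]
grip_width: 0.0782
```

```bash
python3 wr.py wrist14; python3 wr.py top14 top; python3 - <<'E'
from h import *
crop(load("wrist14.npz"),255,200,455,400,4,"pics/w14c.png")
E
```

```text
[ 0.5202 -0.0985  0.343 ] [-0.6917 -0.1437  0.1456  0.6926] vmax 0.011 [-0.4   0.27  1.5  -0.    1.37 -2.38] [0.2 0.1 0.3] 0.07841268951187058
[ 0.5203 -0.0987  0.3433] [-0.6918 -0.1437  0.1452  0.6925] vmax 0.006 [-0.4   0.27  1.5  -0.    1.37 -2.38] [-0.4 -1.2 -0.2] 0.07839679804415815
```

View pics/wrist14.png

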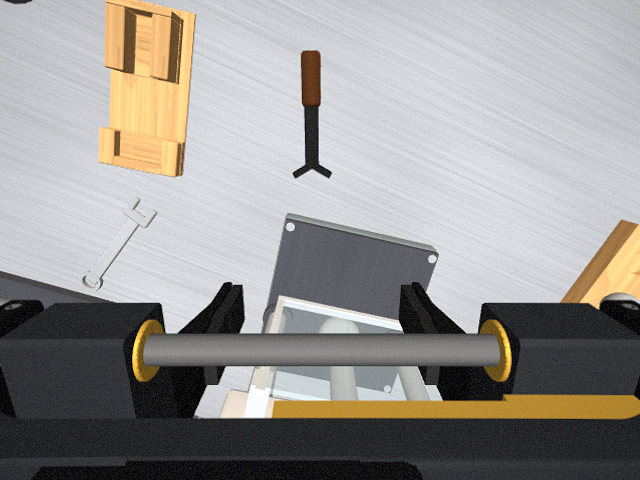

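View pics/w14c.png

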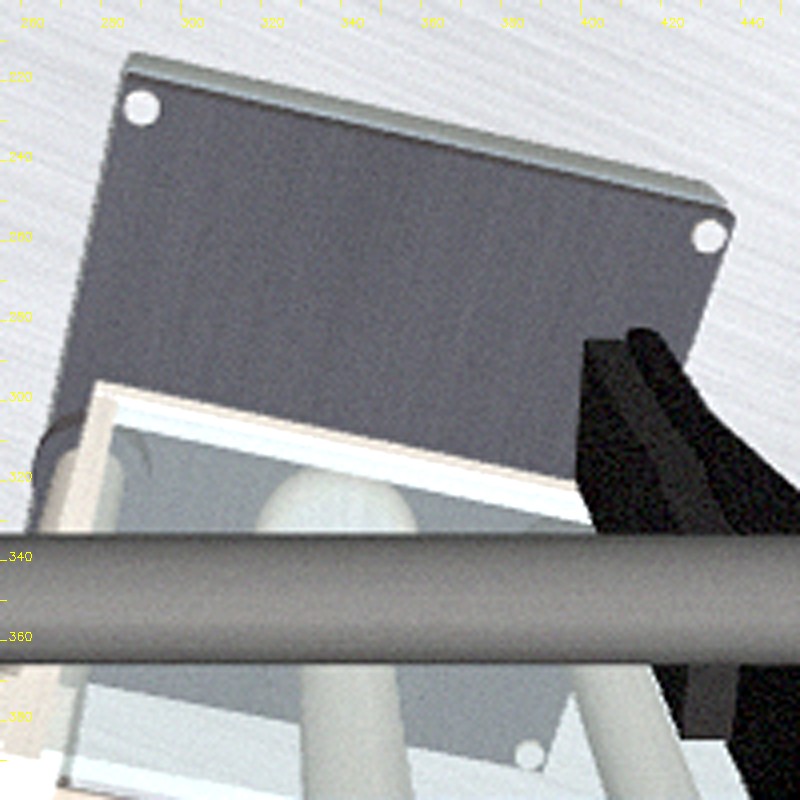

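View pics/top14.png

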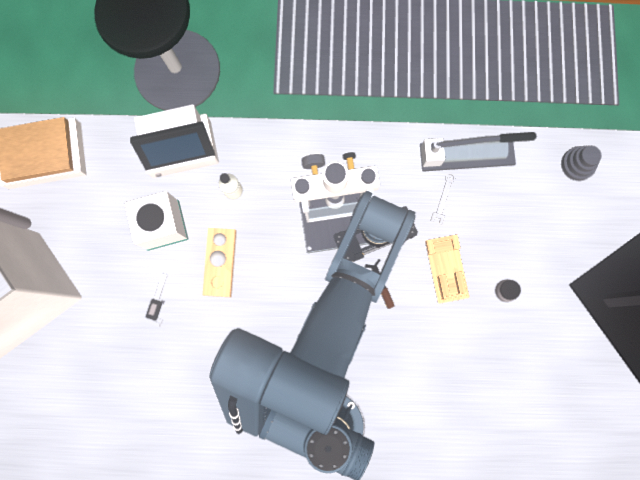

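```bash
python3 - <<'E'
from sil import *
from scipy.optimize import least_squares
S=load("scene12.npz");T=load("top12.npz");W=load("wrist14.npz");W5=load("wrist5.npz")
bS=np.array([1,.7]);bT=np.array([1.3,.5])
import numpy as np
def pred(b):
    s=sil(S,b);t=sil(T,b);w=sil(W,b)
    return np.array([s[0]+1,s[2]+1,s[3]+.7,t[0]+1.3,t[2]+1.3,t[3]+.5,w[1]+.2])
obs=np.array([272.8,294.8,241.3,325.6,344.6,208.8,317.5])
for b in ((.688,.003,.065),(.688,.003,.07),(.685,.003,.065),(.68,.003,.07)): print(b,(pred(b)-obs).round(1))
r=least_squares(lambda b:pred(b)-obs,[.688,.003,.067],diff_step=1e-2); print(r.x.round(4),r.fun.round(1))
# pusher pose
from fit import fit
E
python3 - <<'E'
import cv2;from h import *
crop(load("wrist14.npz"),275,40,345,190,4,"pics/w14d.png")
E
```

```text
(0.688, 0.003, 0.065) [-0.6 -0.3  0.8 -0.4  0.2 -0.1 -1.5]
(0.688, 0.003, 0.07) [-0.8 -0.4 -0.5 -0.4  0.2 -0.5  0.2]
(0.685, 0.003, 0.065) [ 0.5  0.8  0.8 -0.4  0.2  0.8 -3.3]
(0.68, 0.003, 0.07) [ 2.1  2.5 -0.4 -0.5  0.2  2.1 -4.5]
[0.687  0.0034 0.0697] [-0.4 -0.1 -0.3 -0.5  0.1 -0.1 -0.4]
```

View pics/w14d.png

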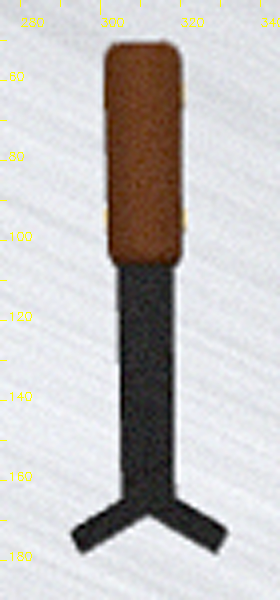

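```bash
python3 - <<'E'
from sil import *
from scipy.optimize import least_squares
W=load("wrist14.npz"); W5=load("wrist5.npz")
a,b=.0089,.0096
def screw(c,gs):
    g=cv2.cvtColor(c["pixels"],cv2.COLOR_RGB2GRAY).astype(float); out=[]
    for x,y in gs:
        x,y=int(round(x)),int(round(y)); w=g[y-6:y+7,x-6:x+7]; m=np.clip(w-(w.min()+w.max())/2,0,None)
        # central blob only
        yy,xx=np.mgrid[-6:7,-6:7]; m=m*(xx**2+yy**2<=26); out.append((x+(m*xx).sum()/m.sum(),y+(m*yy).sum()/m.sum()))
    return np.array(out)
s5=screw(W5,[(292.7,226.3),(436.5,260.5),(389,391.3)]); s14=screw(W,[(290,226.7),(432,258.7),(387.5,388.5)])
print(s5.round(1).tolist(),s14.round(1).tolist())
for c,s in ((W5,s5),(W,s14)):
    def f(p):
        co,si=np.cos(p[2]),np.sin(p[2]); L=np.array([(-.145+p[3],-.11+p[3]),(-.145+p[3],.11-p[3]),(.095-p[3],.11-p[3])])
        w=np.c_[p[0]+co*L[:,0]-si*L[:,1],p[1]+si*L[:,0]+co*L[:,1],np.full(3,.04)]
        return (proj(c,w)-s).ravel()
    r=least_squares(f,[.688,.003,.185,.012]); print(r.x.round(4),r.fun.round(1), "cup px",proj(c,[[r.x[0],r.x[1],.04]]).round(1), "sil cup",sil(c,[r.x[0],r.x[1],.065]),"sil .07",sil(c,[r.x[0],r.x[1],.07]))
crop(W5,300,310,380,370,9,"pics/w5e.png"); crop(W,300,305,380,365,9,"pics/w14e.png")
E
```

```text
[[292.2, 226.1], [436.3, 260.3], [389.0, 391.7]] [[289.9, 226.4], [431.9, 258.6], [387.9, 389.0]]
[0.6877 0.0028 0.1819 0.0092] [-0.2  0.1  0.3  0.1 -0.1 -0.2] cup px [[339.7 330. ]] sil cup [318.9 317.5 362.3 362.4] sil .07 [318.9 319.3 362.7 364.7]
[0.6884 0.0032 0.1843 0.0092] [-0.1  0.3  0.4 -0.1 -0.3 -0.2] cup px [[338.2 328.4]] sil cup [317.7 316.  360.4 360.2] sil .07 [317.7 317.8 360.8 362.4]
```

View pics/w5e.png

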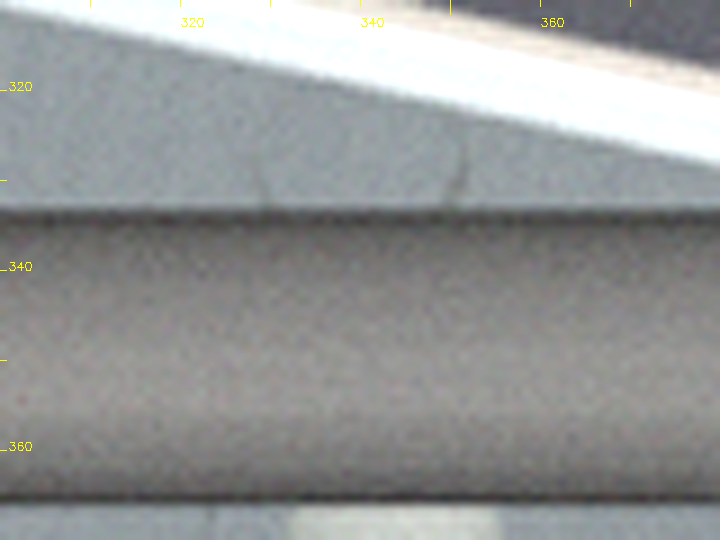

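View pics/w14e.png

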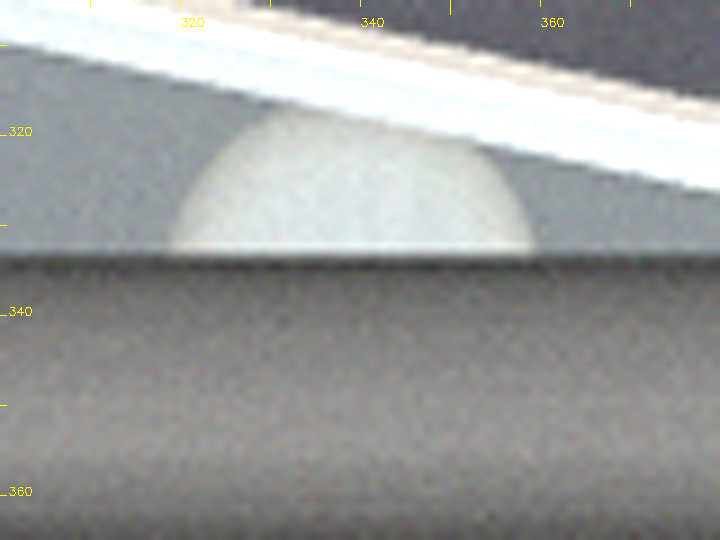

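```bash
python3 - <<'E'
from sil import *
from scipy.optimize import least_squares
W=load("wrist14.npz"); W5=load("wrist5.npz")
d=np.array([np.cos(.184),np.sin(.184)]);n=np.array([-d[1],d[0]])
f=lambda w:np.c_[(w[:,:2]-[.688,.003])@d,(w[:,:2]-[.688,.003])@n].round(4).tolist()
print("front edge",f(onz(W5,[(255+300/4,200+115/4),(255+600/4,200+187/4),(288.2,219.5),(442,255.5)],.04)))
print("cup arc z.04",f(onz(W5,[(327.6,326),(329.2,332),(351.2,326),(349.2,332)],.04)))
print("guard low strip front/back edges z .11",f(onz(W5,[(300+160/9,310+25/9),(300+560/9,310+150/9),(300+560/9,310+60/9)],.11)))
pts=np.array([(318.6,333),(322,326),(326,320.5),(354.5,322),(357.5,327),(359.2,333)])
o,dd=ray(W,pts)
for z in (.065,.07):
    g=lambda q:np.linalg.norm(np.cross(np.r_[q,z]-o,dd/np.linalg.norm(dd,axis=1)[:,None]),axis=1)-.03
    r=least_squares(g,[.688,.003]); print(z,r.x.round(4),f(r.x[None]),(r.fun*1000).round(1))
E
```

```text
front edge [[-0.1448, -0.051], [-0.1444, 0.0533], [-0.144, -0.1075], [-0.1444, 0.1058]]
cup arc z.04 [[-0.0025, -0.0188], [0.0065, -0.0142], [-0.0106, 0.0144], [-0.0004, 0.0141]]
guard low strip front/back edges z .11 [[-0.0571, -0.0457], [-0.0516, 0.0117], [-0.0648, 0.008]]
0.065 [0.6883 0.0036] [[0.0004, 0.0005]] [-0.1 -0.8  0.3  0.8 -0.1 -1.1]
0.07 [0.6862 0.0023] [[-0.0019, -0.0003]] [-0.3 -0.8  0.4  0.9 -0.1 -1.3]
```

```bash
python3 - <<'E'
from fit import *
c=load("wrist14.npz")
L=[(.044,0,.024),(.057,.022,.024),(.057,-.022,.024),(-.0325,.009,.024),(-.0325,-.009,.024)]
px=[(275+148/4,40+514/4),(275+219/4,40+553/4),(275+82/4,40+553/4),(275+174/4,40+264/4),(275+117/4,40+264/4)]
x,r=fit([(c,L,px)],[.45,-.14,.4]); print(x.round(4),np.degrees(x[2]),r.round(1).tolist())
from rig import hand_in,get_obs
o=get_obs(); print(o["time"],abs(o["joint_velocities"]).max(),o["ft_force"].round(1))
print(hand_in())
E
```

```text
[ 0.451  -0.1414  0.4195] 24.035327029303172 [[0.2, -0.4], [-1.0, -0.4], [0.5, -0.2], [0.0, 0.4], [0.0, 0.5]]
23.05 0.0063615463189208125 [-0.4 -1.2 -0.2]
the job is handed in; nothing more can be done
None
```

The 60 mm ball is in the cup below the ram, the pusher lies flat and released on the open bench, and I handed the job in at 23 s of the 66 s allowed.

I lifted the pusher out of the tray by its shank and laid it on the bench. I then took it again by the handle, gripping about 2 mm from the handle's middle, and rolled the ball slowly under the guard, at about 20–40 mm/s. After that I drew the pusher back, laid it down and released it.

**Ball:** The last wrist picture puts its centre within 1 mm of the cup's axis, assuming the dropped height. Assuming it was not dropped, the centre comes out within 2 mm, and a ball that close to the axis cannot stay up. It also stayed put, about 9 mm ahead of the V, when the pusher was withdrawn.

**Pusher:** The final fit, taken at the flat-on-bench height, has its middle at (0.451, -0.141) m, with residuals of 1 pixel or less. The arm was at z = 0.34 m and touching nothing. The other things looked unmoved in the final top view, which I judged by eye only.

**Checks that disagreed:**
- Triangulating the ball's height from all the cameras gave 0.070 m instead of 0.065 m. That is within pixel and calibration error, so the cameras alone do not settle the height.
- The faint cup outline seen before the push lay about 4 px off the cup position I had fitted. The platen's front edge and the guard both agreed with the fitted position.

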